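# Strip nested cable reducers into size rows

## Robot

A 6-joint arm with a two-finger parallel gripper is mounted at the origin on the work surface. World frame = base frame: x ahead of the robot, y to its left, z up, the work surface at z = 0. Lengths are in mm, angles in rad, forces in N, time in s.
With the tool pointing down it reaches from about 400 to 925 mm from the base axis. Payload 12.5 kg.
Tool frame: the origin (TCP) lies on the mounting face of the last link; the fingertips stand 190 mm ahead of it and the grasp point (between the pads) lies 171 mm ahead of it (env.grasp_offset is the distance from the TCP to the grasp point, in mm); z points along the fingers, y is the direction in which the jaws open and shut (so a half turn about z gives the same grasp; the last joint's range is limited). The gripper opens to 95 mm and grips with 3 to 60 N. Pads are 20 mm wide; open, the fingers measure 119 mm over their backs; the gripper's body (75 mm by 180 mm) begins 59 mm behind the grasp point.
Start: joints at [-1.261, 0.491, 1.559, -0, 1.092, -0.106], TCP at [252.47, -571.738, 404.761] pointing down, gripper open.
Joint ranges: [-3.1, 3.1], [-0.84, 2.19], [0.05, 2.79], [-1.13, 4.28], [0.06, 2.93], [-2.69, 2.69]. Speed limits (rad/s): [2.22, 2.22, 2.79, 3.14, 3.14, 3.14].

## Interface

Orientations are given as [roll, pitch, yaw] about the fixed x, y, z axes, in that order (R = Rz(yaw) Ry(pitch) Rx(roll)).
In Python, from cell import env, viewer gives the robot as it stands.
- The arm moves only by the tool play_rows, never from a script. Its argument "increments" is a list of rows, each an object of numbers: "dx", "dy", "dz": the shift along the tool's x, y, z in mm; "rx", "ry", "rz": the turn, a rotation vector about the tool's x, y, z in units of 6 degrees (1.0 is 6 degrees). A call has 1 to 8 rows; each row is the pose to reach, as a shift and turn from the pose measured when the call began, along the tool's axes at that moment; what a row does not reach only later rows make up. A row lasts 1/12 s, in which the tool goes at most 41.7 mm and 7.16 degrees, less where a joint would pass 70% of its speed; a pose out of reach is approached as far as the arm can. A call with a gripper value outside its range is refused whole. "fingers" is the opening, from 0 (shut) to 1 (fully open), set as the call begins (left out, the last holds). The fingers move at their own pace and stop on an object; the grip force is fixed at half the most. Time passes only in rows, so rows that repeat a pose let the fingers close. It gives the time, the measured TCP pose, the force and the opening at its end, in the units of the state.
- env.state(): the state, without advancing time (a new reading comes with each control period).
- viewer.read_camera(name): name is "side" or "top" or "wrist"; returns a dict with "image" (480x640x3 uint8, red, green, blue), "fx", "fy", "cx", "cy" (pixels), "rvec" (rotation vector, rad) and "tvec" (3), from world to camera coordinates, as OpenCV has them. Camera axes: x right, y down, z forward; pixel columns grow to the right and rows downward; lengths in mm; the calibration is good to about 2 mm. A picture is of the moment at which its call begins. There is no depth.
- env.job_done(): hands the job in, once; it reports no verdict.
The state is a dict: "t": time; "joints": joint angles; "qvel": joint speeds; "tau": joint torques, N m; "eef_pos": TCP position; "tcp_rot": TCP orientation; "ft_force": force on the tool from outside, world axes, zero at the start; "moment": the same for the moment, N m; "opening": opening from 0.0 (shut) to 1.0 (fully open).
Only numpy, scipy, OpenCV 4.12 (cv2) and the standard library are available. Lean on these libraries where they do the work, as an engineer would, in place of code of your own. Each camera call takes 0.05 s, during which the arm holds its last target.

## Task

Take the stuck-together set of hexagonal cable reducers in the grey stand apart, from the top down, leaving the larger ones in the stand each time: first the orange small one, then the teal medium one, each held by a hidden twist catch that lets go only at one unseen angle anticlockwise (seen from above), so feel for it. Stand each of the three upright in the row of its own size, the one with the matching colour strip and a sample of that size, without dropping it. Do not shift the samples or the screwdriver.

Things in the scene. Friction and masses are not known exactly. Their poses are not given: they have to be found in the camera images.
- small: Small reducer, orange, about 30 g: hexagonal head 28 mm across flats (with flats facing its own +-y and +-60 deg from those), 28 mm tall, on a round stem 14 mm in diameter, 13.5 mm long; 41.5 mm tall in all. Origin: centre of the stem's underside, z up. At the start the head sits on the medium's top, the stem inside it (origin 26 mm above the medium's).
- small_lugs (a point): Foot of the small's stem, where two lugs 5 mm high stick out along its +-x (span 23 mm). At the start they lie under a hidden catch ring in the medium: raised 2 mm they hang up and lift the medium, 2 mm more and the large comes too (6 N in all). Turned anticlockwise, they meet slots in the ring at an unseen angle (entered 25 to 63 deg from the start): there the small lifts out freely (0.3 N).
- small_top (a point): Centre of the small's head top, 41.5 mm above its origin. To feel for the slots: raise the head 6 to 8 mm, until both medium and large hang from it (not over 12 mm, or the large may leave its pocket), then turn slowly; the weight falls off the wrist when lugs and slots meet. The slots let go over about 25 deg in all; turning on goes past them (the next are 180 deg on).
- medium: Medium reducer, teal, about 70 g: hexagonal head 42 mm across flats (with flats facing its own +-y and +-60 deg from those), 26 mm tall, open on top, on a round stem 32 mm in diameter, 13.5 mm long; 39 mm tall in all. Origin: centre of the stem's underside, z up; 22.5 mm above the large's origin when nested.
- medium_lugs (a point): Foot of the medium's stem, with two lugs 5 mm high along its +-x (span 42 mm), caught in the large just as the small is in it: about 2 mm of play, then the large hangs from it (about 5 N); raised 4 mm and turned, it comes free on entering slots 25 to 63 deg anticlockwise of its start, about 25 deg wide. It turns along with the small if the large is not hanging too.
- large: Large reducer, steel, about 0.5 kg: hexagonal prism 56 mm across flats (with flats facing its own +-y and +-60 deg from those), 35.5 mm tall, open on top, no stem. Origin: centre of the underside, z up. It stands loose in the stand's hexagonal pocket, which lets it turn about 5 deg at most; nothing else holds it. The whole nested set is 90 mm tall.
- stand: Fixed grey stand, 120 x 120 mm plate 8 mm thick with a hexagonal pocket rim 59 mm across flats inside and 71 mm outside, rising 12 mm above the plate (20 mm above the table). Origin: centre of its underside on the table; the reducers stand on the plate.
- row_small: Size row for the small reducer: fixed black channel, 190 mm long along its x, 84 mm wide; its floor is 5 mm above the table, inside 44 mm wide between low walls whose tops are 13 mm above the table; orange strip across the floor at its -x end. Origin: centre of the underside. The sample stands at about x = +55 mm; the free place is around x = -40 mm. The order of the rows varies.
- row_medium: Size row for the medium reducer: fixed black channel, 190 mm long along its x, 84 mm wide; its floor is 5 mm above the table, inside 58 mm wide between low walls whose tops are 13 mm above the table; teal strip across the floor at its -x end. Origin: centre of the underside. The sample stands at about x = +55 mm; the free place is around x = -40 mm. The order of the rows varies.
- row_large: Size row for the large reducer: fixed black channel, 190 mm long along its x, 84 mm wide; its floor is 5 mm above the table, inside 74 mm wide between low walls whose tops are 13 mm above the table; steel strip across the floor at its -x end. Origin: centre of the underside. The sample stands at about x = +55 mm; the free place is around x = -40 mm. The order of the rows varies.
- sample_small: Sample small reducer, shaped like small, standing loose in its row; leave it. Origin: centre of its underside.
- sample_medium: Sample medium reducer, shaped like medium, standing loose in its row; leave it. Origin: centre of its underside.
- sample_large: Sample large reducer, shaped like large, standing loose in its row; leave it. Origin: centre of its underside.
- screwdriver: Screwdriver, 160 mm long, grey handle, lying on the table; leave it.
There are look-alikes about, which are no part of the job. Leave any pink or yellow look-alike of the large alone.

How it is judged (in metres and radians):
On the way, in this order (a step that is already met when the one before it is completed fails the run):
1. the small reducer is pulled clear of the medium, which is still in the stand (z of small in the frame of medium above 0.045 m and horizontal distance between medium and stand below 0.01 m and height (world z) of medium below 0.036 m), for 0.1 s.
2. the medium reducer is pulled clear of the large, which is still in the stand (z of medium in the frame of large above 0.041 m and horizontal distance between large and stand below 0.01 m and height (world z) of large below 0.0135 m), for 0.1 s.
At the end, for the whole second after the job is handed in: Small, medium and large reducer each stand upright (within 7 deg) and at rest on the floor of the row of their own size, centre within 20 mm of the row's middle line and 90 mm of its centre along it, released (x of small in the frame of row_small between -0.09 and 0.09 m and y of small in the frame of row_small between -0.02 and 0.02 m and z of small in the frame of row_small between 0.002 and 0.009 m and angle between each of small, medium, large's own z axis and vertical below 0.12 rad and linear speed of each of small, medium, large below 0.02 m/s and contact force between each of small, medium, large and the fingers below 0.1 N and x of medium in the frame of row_medium between -0.09 and 0.09 m and y of medium in the frame of row_medium between -0.02 and 0.02 m and z of medium in the frame of row_medium between 0.002 and 0.009 m and x of large in the frame of row_large between -0.09 and 0.09 m and y of large in the frame of row_large between -0.02 and 0.02 m and z of large in the frame of row_large between 0.002 and 0.009 m); the robot touches nothing.
It fails at once if a sample is shifted more than 20 mm or knocked over (distance of any of sample_small, sample_medium, sample_large from where it was at the start of the episode above 0.02 m or angle between any of sample_small, sample_medium, sample_large's own z axis and vertical above 0.5 rad).
It fails at once if the screwdriver is shifted more than 30 mm (distance of screwdriver from where it was at the start of the episode above 0.03 m).
It fails at once if a reducer is dropped: it moves faster than 0.6 m/s (a fall of about 2 cm) with no finger on it ((contact force between small and the fingers below 0.05 N and linear speed of small above 0.6 m/s) or (contact force between medium and the fingers below 0.05 N and linear speed of medium above 0.6 m/s) or (contact force between large and the fingers below 0.05 N and linear speed of large above 0.6 m/s)).
It also fails if it takes over 72 s, if anything falls off the work surface, if the arm or the gripper's body presses on something with over 40 N, if the wrist force passes 120 N, or if a joint passes its speed limit or range.

## Working session

There is one attempt and no reset: what is moved stays moved. The work goes in short steps, Python scripts to look and compute and a tool call to move; the robot and the scene stay as the last step left them, time stands still between calls to the robot, and variables do not carry over. Pictures are saved under pics/ and viewed, and the job is handed in when it is done.

Besides the shell and the picture viewer there is one more tool, called after ">>>" by a JSON object that holds its "method" and its "body". play_rows: Moves the arm, as the interface text tells. Its arguments: {"type":"object","properties":{"increments":{"type":"array","items":{"type":"object","properties":{"dx":{"type":"number"},"dy":{"type":"number"},"dz":{"type":"number"},"rx":{"type":"number"},"ry":{"type":"number"},"rz":{"type":"number"}}}},"fingers":{"type":"number"}},"required":["increments"]}

```bash
mkdir -p pics; ls; cat > h.py <<'E'
import numpy as np, cv2
from cell import env, viewer
from scipy.spatial.transform import Rotation as R
def cam(n,save=None):
    c=viewer.read_camera(n)
    if save: cv2.imwrite('pics/'+save+'.png',cv2.cvtColor(c['image'],cv2.COLOR_RGB2BGR))
    return c
def KRt(c):
    K=np.array([[c['fx'],0,c['cx']],[0,c['fy'],c['cy']],[0,0,1.]])
    return K,cv2.Rodrigues(np.array(c['rvec'],float))[0],np.array(c['tvec'],float).reshape(3)
def back(c,uv,z):
    K,Rm,t=KRt(c); d=Rm.T@np.linalg.inv(K)@np.array([uv[0],uv[1],1.]); o=-Rm.T@t
    return o+d*(z-o[2])/d[2]
def proj(c,P):
    K,Rm,t=KRt(c); p=(K@(Rm@np.atleast_2d(P).T+t[:,None])).T
    return p[:,:2]/p[:,2:]
E
python3 - <<'E'
from h import *
for n in ['top','side','wrist']:
    c=cam(n,n+'0'); K,Rm,t=KRt(c); print(n,K[0,0],-Rm.T@t,Rm.round(2).tolist())
print(env.state())
E
```

```text
pics
top 543.5436730089984 [ 403.37276048   -3.39529433 1027.57947595] [[0.0, -1.0, 0.01], [-0.99, -0.0, -0.16], [0.16, -0.01, -0.99]]
side 514.7611254096553 [343.38506436 519.94596689 634.4419601 ] [[-0.9, -0.43, 0.02], [-0.31, 0.62, -0.72], [0.3, -0.66, -0.69]]
wrist 367.467254393652 [ 328.06160146 -538.61283145  386.20578104] [[0.4, -0.91, -0.0], [-0.87, -0.39, 0.29], [-0.27, -0.12, -0.96]]
{'t': 0.15, 'joints': array([-1.26061965e+00,  4.91395279e-01,  1.55932502e+00,  3.09789830e-06,
        1.09168538e+00, -1.05593073e-01]), 'qvel': array([ 0.00043067, -0.00031334, -0.0032282 ,  0.00122365, -0.00205884,
       -0.00120529]), 'tau': array([ 2.72268171e-04, -6.12895918e+01, -2.58278686e+01,  6.93086651e-02,
        4.73840092e-02, -5.78311688e-05]), 'eef_pos': array([ 252.45044428, -571.71633613,  404.30660275]), 'tcp_rot': array([-3.14078445e+00, -8.84230966e-05,  4.15768286e-01]), 'ft_force': array([ 0.28660527, -0.1786997 , -0.73911038]), 'moment': array([-0.00870445, -0.04634256,  0.03983896]), 'opening': 0.9970701311788537}
```

View pics/top0.png

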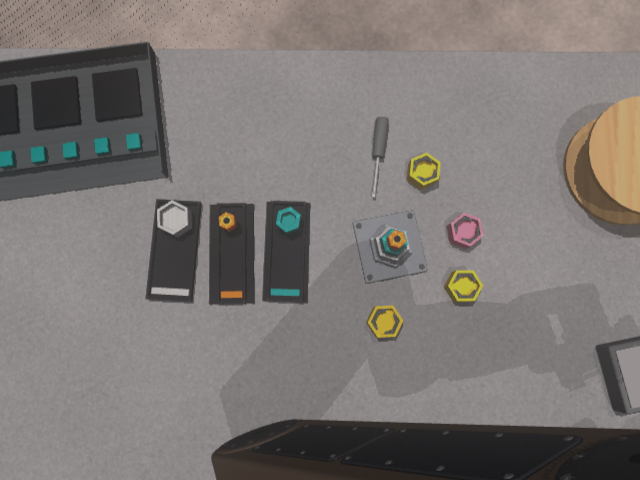

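View pics/side0.png

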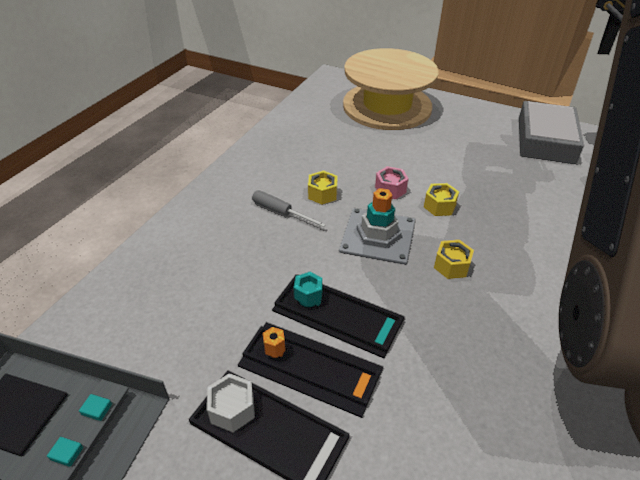

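View pics/wrist0.png

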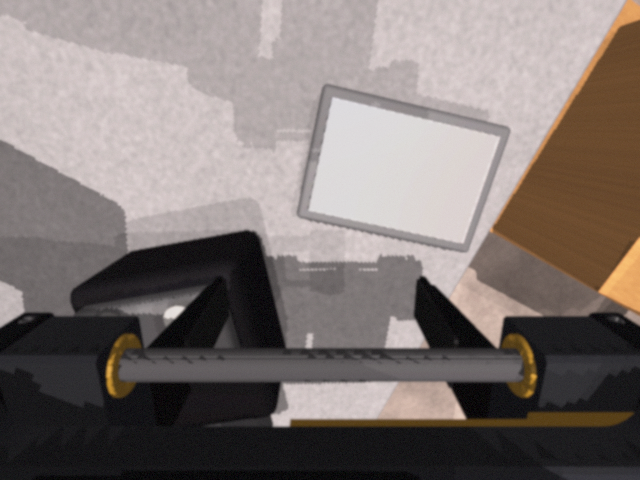

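```bash
python3 - <<'E'
import cv2
a=cv2.imread('pics/top0.png')
s=cv2.resize(a[195:295,340:440],None,fx=6,fy=6,interpolation=cv2.INTER_CUBIC); cv2.imwrite('pics/t_stack.png',s)
s=cv2.resize(a[190:310,140:315],None,fx=4,fy=4,interpolation=cv2.INTER_CUBIC); cv2.imwrite('pics/t_rows.png',s)
b=cv2.imread('pics/side0.png')
s=cv2.resize(b[180:270,330:430],None,fx=6,fy=6,interpolation=cv2.INTER_CUBIC); cv2.imwrite('pics/s_stack.png',s)
E
```

```text
(no output)
```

View pics/t_stack.png

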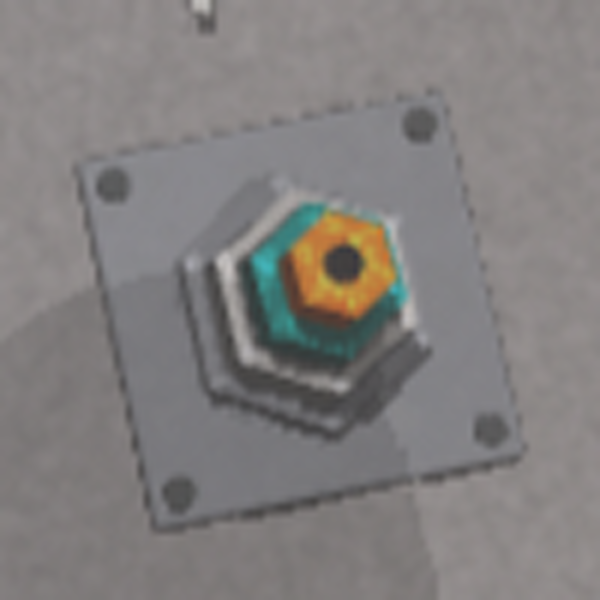

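View pics/t_rows.png

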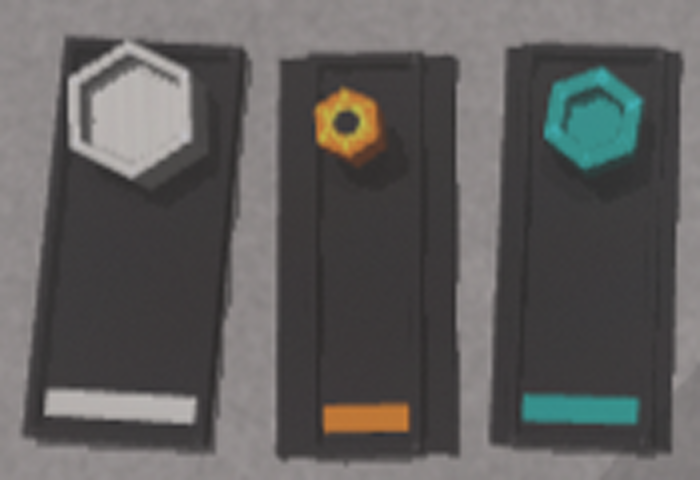

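View pics/s_stack.png

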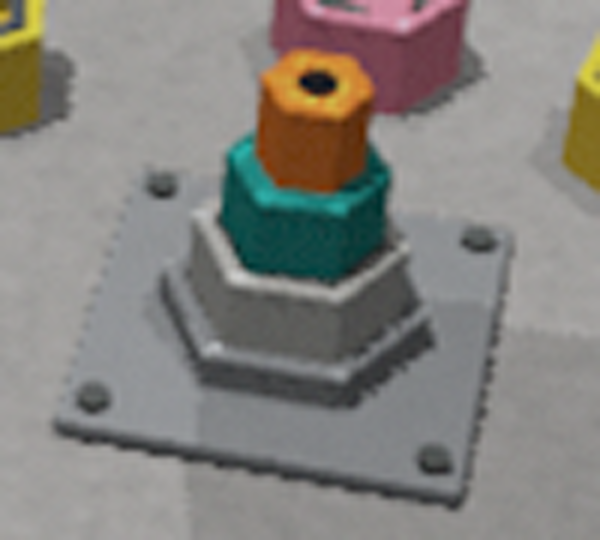

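```bash
cat >> h.py <<'E'
def hexpts(c0,yaw,af,z):
    r=af/np.sqrt(3); a=yaw+np.arange(6)*np.pi/3   # flats at +-y => vertices at 0,60..
    return np.c_[c0[0]+r*np.cos(a),c0[1]+r*np.sin(a),np.full(6,z)]
E
python3 - <<'E'
from h import *
c=cam('top','top1')
def m(u,v,f,ou,ov): return ((u+.5)/f-.5+ou,(v+.5)/f-.5+ov)
S=lambda u,v:m(u,v,6,340,195)
T=lambda u,v:m(u,v,4,140,190)
P=np.array([back(c,S(*p),8) for p in [(78,162),(438,90),(525,455),(155,528)]])
ctr=P.mean(0); print('plate',P.round(1).tolist(),ctr)
e=P-np.roll(P,-1,0); print(np.linalg.norm(e,axis=1),np.degrees(np.arctan2(e[:,1],e[:,0]))%90)
print('small',back(c,S(344,262),98))
H=np.array([back(c,S(*p),98) for p in [(289,275),(322,207),(385,213),(398,272),(346,327)]])
print('smallhex',H.round(1).tolist())
# rows: corners
for n,cs,z,s,sz in [('L',[(66,38),(246,48),(212,452),(22,436)],13,(132,110),40.5),('S',[(280,58),(459,58),(459,456),(278,458)],13,(346,122),46.5),('M',[(507,46),(682,52),(670,452),(490,444)],13,(595,119),44)]:
    Q=np.array([back(c,T(*p),z) for p in cs]); e=Q-np.roll(Q,-1,0)
    ax=(Q[0]+Q[1]-Q[2]-Q[3])/2
    print(n,Q.mean(0).round(1),np.linalg.norm(e,axis=1).round(1),'yaw',np.degrees(np.arctan2(ax[1],ax[0])),'sample',back(c,T(*s),sz).round(1))
E
```

```text
plate [[594.6, -75.8, 8.0], [618.3, -191.1, 8.0], [501.4, -215.5, 8.0], [478.3, -98.9, 8.0]] [ 548.14898998 -145.32635951    8.        ]
[117.79350555 119.4770191  118.91139573 118.59761233] [11.63736799 11.78635611 11.21251603 11.24897229]
small [ 548.55589108 -146.04517958   98.        ]
smallhex [[544.7, -130.1, 98.0], [564.7, -140.0, 98.0], [563.0, -158.2, 98.0], [545.7, -161.6, 98.0], [529.6, -146.2, 98.0]]
L [538.8 260.9  13. ] [ 85.8 191.3  88.2 188.8] yaw -3.048079740616911 sample [595.8 258.5  40.5]
S [532.4 151.9  13. ] [ 85.1 188.3  83.6 189.1] yaw 1.3675088226354382 sample [589.4 158.9  46.5]
M [536.9  49.5  13. ] [ 83.5 189.7  83.5 188.7] yaw -1.449840296265239 sample [591.6  45.   44. ]
```

```bash
python3 - <<'E'
from h import *
import scipy.optimize as so
ct=cam('top'); cs=cam('side')
# orange mask silhouette fit: project hex prism (z 70-98) convex hull, maximise IoU in both cams
def mask(c,lo,hi,box):
    h=cv2.cvtColor(c['image'],cv2.COLOR_RGB2HSV); m=cv2.inRange(h,lo,hi); o=np.zeros_like(m); u0,v0,u1,v1=box; o[v0:v1,u0:u1]=m[v0:v1,u0:u1]; return o
mt=mask(ct,(5,120,60),(25,255,255),(375,220,415,260)); ms=mask(cs,(5,120,60),(25,255,255),(360,180,405,218))
mt=cv2.morphologyEx(mt,cv2.MORPH_CLOSE,np.ones((7,7)));ms=cv2.morphologyEx(ms,cv2.MORPH_CLOSE,np.ones((7,7)))
print((mt>0).sum(),(ms>0).sum())
def ren(c,x,y,yaw,d):
    P=np.r_[hexpts((x,y),yaw,28,70),hexpts((x,y),yaw,28,98)]
    q=proj(c,P)+d; im=np.zeros((480*1,640),np.uint8)
    big=np.zeros((400,400),np.uint8); return q
def iou(c,m,q,box):
    u0,v0,w,h=box; f=8
    mb=cv2.resize(m[v0:v0+h,u0:u0+w],None,fx=f,fy=f,interpolation=cv2.INTER_LINEAR)>127
    im=np.zeros(mb.shape,np.uint8); cv2.fillConvexPoly(im,cv2.convexHull(np.round(((q-[u0,v0])+.5)*f).astype(np.int32)),1)
    im=im>0; return (im&mb).sum()/(im|mb).sum()
for name,c,m,box in [('top',ct,mt,(370,215,50,50)),('side',cs,ms,(355,175,55,50))]:
    best=[]
    for yd in range(0,60,4):
        f=lambda p: -iou(c,m,ren(c,548.4+p[0],-145.7+p[1],np.radians(yd),0),box)
        r=so.minimize(f,[0,0],method='Nelder-Mead',options=dict(initial_simplex=[[0,0],[3,0],[0,3]],maxiter=60)); best.append((yd,round(-r.fun,3),r.x.round(1).tolist()))
    for b in best: print(name,b)
E
```

```text
221 382
top (0, np.float64(0.788), [0.7, -1.3])
top (4, np.float64(0.793), [0.6, -1.1])
top (8, np.float64(0.799), [0.6, -1.5])
top (12, np.float64(0.801), [0.4, -0.2])
top (16, np.float64(0.801), [0.5, -0.2])
top (20, np.float64(0.8), [1.5, -1.7])
top (24, np.float64(0.795), [0.4, -0.8])
top (28, np.float64(0.789), [0.6, -0.9])
top (32, np.float64(0.782), [1.5, -1.8])
top (36, np.float64(0.781), [0.5, -1.1])
top (40, np.float64(0.78), [0.7, -1.2])
top (44, np.float64(0.779), [1.2, -1.7])
top (48, np.float64(0.781), [0.7, -1.2])
top (52, np.float64(0.783), [0.7, -1.4])
top (56, np.float64(0.786), [0.8, -1.4])
side (0, np.float64(0.949), [-2.2, -0.5])
side (4, np.float64(0.951), [-2.3, -0.1])
side (8, np.float64(0.95), [-2.1, -0.4])
side (12, np.float64(0.949), [-2.2, -0.3])
side (16, np.float64(0.946), [-2.3, -0.3])
side (20, np.float64(0.938), [-2.2, -0.2])
side (24, np.float64(0.933), [-2.4, 0.2])
side (28, np.float64(0.931), [-2.5, 0.3])
side (32, np.float64(0.932), [-2.6, 0.3])
side (36, np.float64(0.931), [-2.4, -0.3])
side (40, np.float64(0.926), [-2.6, -0.2])
side (44, np.float64(0.912), [-2.5, -0.2])
side (48, np.float64(0.906), [-2.1, -0.3])
side (52, np.float64(0.928), [-2.0, -0.5])
side (56, np.float64(0.942), [-2.2, -0.3])
```

```bash
cat >> h.py <<'E'
def plan(x,y,z,yaw=None,note=''):
    """print target in tool increments from now; z = TCP z, yaw deg (tool straight down)"""
    s=env.state(); R0=R.from_euler('xyz',s['tcp_rot']); d=R0.inv().apply(np.array([x,y,z])-s['eef_pos'])
    y0=np.degrees(s['tcp_rot'][2]); 
    R1=R.from_euler('xyz',[np.pi,0,np.radians(y0 if yaw is None else yaw)])
    rv=np.degrees((R0.inv()*R1).as_rotvec())/6
    print(note,'d',d.round(1),'r',rv.round(3),'| now',s['eef_pos'].round(1),np.degrees(s['tcp_rot']).round(2),'t',round(s['t'],2),'F',np.round(s['ft_force'],2),'op',round(s['opening'],3))
E
python3 -c "
from h import *
plan(548.4,-145.7,385,12)"
```

```text
d [ 442.8 -270.2   19.6] r [-0.003  0.     1.971] | now [ 252.5 -571.7  404.6] [-179.98   -0.     23.82] t 0.3 F [-0.37  0.37  0.24] op 1.004
```

>>> {"method": "play_rows", "body": {"increments": [{"dx": 36,"dy": -22,"dz": 2,"rz": 0.2},{"dx": 72,"dy": -44,"dz": 4,"rz": 0.4},{"dx": 108,"dy": -66,"dz": 6,"rz": 0.6},{"dx": 144,"dy": -88,"dz": 8,"rz": 0.8},{"dx": 180,"dy": -110,"dz": 9,"rz": 1},{"dx": 216,"dy": -132,"dz": 10,"rz": 1.2},{"dx": 252,"dy": -154,"dz": 12,"rz": 1.4},{"dx": 288,"dy": -176,"dz": 14,"rz": 1.6}], "fingers": 0.7}}

```text
invalid input
```

```bash
python3 -c "
from h import *
plan(548.4,-145.7,385,12)"
```

```text
d [ 442.8 -270.2   19.6] r [-0.003  0.     1.971] | now [ 252.5 -571.7  404.6] [-179.98   -0.     23.82] t 0.3 F [-0.37  0.37  0.24] op 1.004
```

>>> {"method": "play_rows", "body": {"increments": [{"dx": 36,"dy": -22,"dz": 2,"rx": 0,"ry": 0,"rz": 0.2},{"dx": 72,"dy": -44,"dz": 4,"rx": 0,"ry": 0,"rz": 0.4},{"dx": 108,"dy": -66,"dz": 6,"rx": 0,"ry": 0,"rz": 0.6},{"dx": 144,"dy": -88,"dz": 8,"rx": 0,"ry": 0,"rz": 0.8},{"dx": 180,"dy": -110,"dz": 9,"rx": 0,"ry": 0,"rz": 1},{"dx": 216,"dy": -132,"dz": 10,"rx": 0,"ry": 0,"rz": 1.2},{"dx": 252,"dy": -154,"dz": 12,"rx": 0,"ry": 0,"rz": 1.4},{"dx": 288,"dy": -176,"dz": 14,"rx": 0,"ry": 0,"rz": 1.6}], "fingers": 0.7}}

```text
t: 0.97
eef_pos: [443.0, -296.3, 391.0]
tcp_rot: [3.142, -0.0, 0.247]
ft_force: [1.3, -0.9, -0.7]
opening: 0.702
```

```bash
python3 -c "
from h import *
plan(548.4,-145.7,385,12)"
```

```text
d [ 139.  -120.2    6. ] r [ 0.    -0.002  0.359] | now [ 443.  -296.3  391. ] [ 1.800e+02 -1.000e-02  1.415e+01] t 0.97 F [ 1.25 -0.89 -0.67] op 0.702
```

>>> {"method": "play_rows", "body": {"increments": [{"dx": 30,"dy": -26,"dz": 1,"rx": 0,"ry": 0,"rz": 0.1},{"dx": 60,"dy": -52,"dz": 3,"rx": 0,"ry": 0,"rz": 0.2},{"dx": 90,"dy": -78,"dz": 4,"rx": 0,"ry": 0,"rz": 0.3},{"dx": 115,"dy": -100,"dz": 5,"rx": 0,"ry": 0,"rz": 0.36},{"dx": 132,"dy": -115,"dz": 6,"rx": 0,"ry": 0,"rz": 0.36},{"dx": 139,"dy": -120,"dz": 6,"rx": 0,"ry": 0,"rz": 0.36},{"dx": 139,"dy": -120,"dz": 6,"rx": 0,"ry": 0,"rz": 0.36}]}}

```text
t: 1.55
eef_pos: [549.2, -144.6, 384.8]
tcp_rot: [-3.142, -0.0, 0.212]
ft_force: [-0.9, -0.7, 0.7]
opening: 0.701
```

```bash
python3 -c "
from h import *
c=cam('wrist','w1')
plan(548.4,-145.7,385,12)
print(proj(c,[[548.4,-145.7,98]]), proj(c,hexpts((548.4,-145.7),np.radians(12),28,98)).round(0).tolist())"
```

```text
d [-0.1 -0.  -0.1] r [0.    0.001 0.013] | now [ 548.5 -145.7  384.9] [180.     0.    12.08] t 1.6 F [-0.6  -0.71  0.38] op 0.703
[[321.47026037 241.02907843]] [[322.0, 221.0], [303.0, 231.0], [303.0, 251.0], [321.0, 261.0], [340.0, 251.0], [340.0, 231.0]]
```

View pics/w1.png

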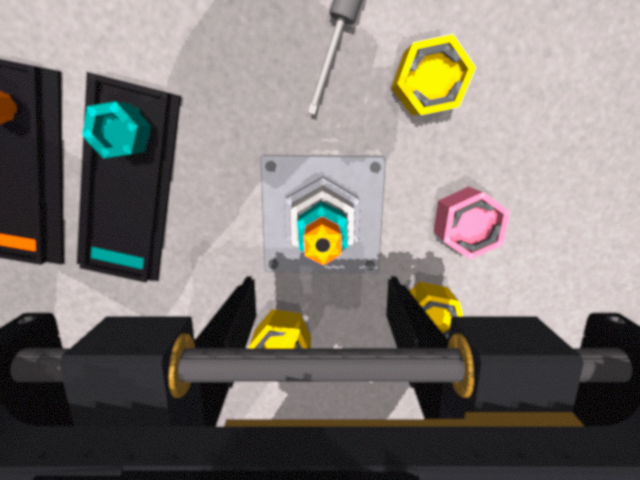

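```bash
python3 -c "
from h import *
c=cam('wrist'); a=cv2.cvtColor(c['image'],cv2.COLOR_RGB2BGR)
b=cv2.resize(a[165:275,260:385],None,fx=5,fy=5,interpolation=cv2.INTER_CUBIC)
for z,af,col in [(98,28,(0,0,255)),(69.5,42,(255,0,0)),(43.5,56,(0,255,0))]:
  q=proj(c,hexpts((548.4,-145.7),np.radians(12),af,z)); cv2.polylines(b,[np.round((q-[260,165]+.5)*5).astype(np.int32)],True,col,1)
cv2.imwrite('pics/w1c.png',b)"
```

```text
(no output)
```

View pics/w1c.png

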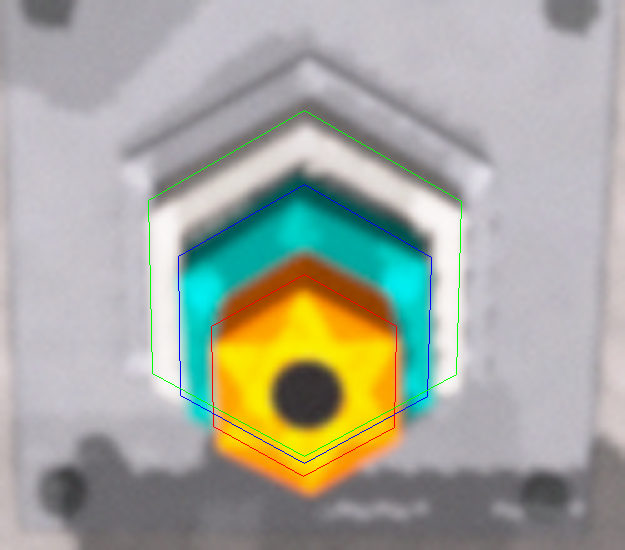

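```bash
python3 -c "
from h import *
plan(547.2,-146,263,13)"
```

```text
d [ -0.8  -0.6 121.9] r [ 0.001  0.001 -0.165] | now [ 548.1 -146.4  384.9] [1.7999e+02 1.0000e-02 1.2010e+01] t 1.65 F [-0.63  0.59 -0.07] op 0.698
```

>>> {"method": "play_rows", "body": {"increments": [{"dx": -1,"dy": 0,"dz": 25,"rx": 0,"ry": 0,"rz": -0.15},{"dx": -1,"dy": 0,"dz": 55,"rx": 0,"ry": 0,"rz": -0.15},{"dx": -1,"dy": 0,"dz": 85,"rx": 0,"ry": 0,"rz": -0.15},{"dx": -1,"dy": 0,"dz": 107,"rx": 0,"ry": 0,"rz": -0.15},{"dx": -1,"dy": 0,"dz": 118,"rx": 0,"ry": 0,"rz": -0.15},{"dx": -1,"dy": 0,"dz": 122,"rx": 0,"ry": 0,"rz": -0.15},{"dx": -1,"dy": 0,"dz": 122,"rx": 0,"ry": 0,"rz": -0.15}], "fingers": 0.6}}

```text
t: 2.23
eef_pos: [546.9, -147.6, 262.8]
tcp_rot: [-3.141, 0.001, 0.224]
ft_force: [-0.6, 0.5, 0.6]
opening: 0.601
```

```bash
python3 -c "
from h import *
c=cam('wrist','w2');cam('side','s2')
plan(547.2,-146,263,13)"
```

```text
d [ 0.2 -1.2  1.1] r [ 0.01  -0.012 -0.02 ] | now [ 547.3 -147.2  264.1] [ 1.7994e+02 -7.0000e-02  1.2880e+01] t 2.33 F [-0.15 -1.02 -0.2 ] op 0.597
```

View pics/w2.png

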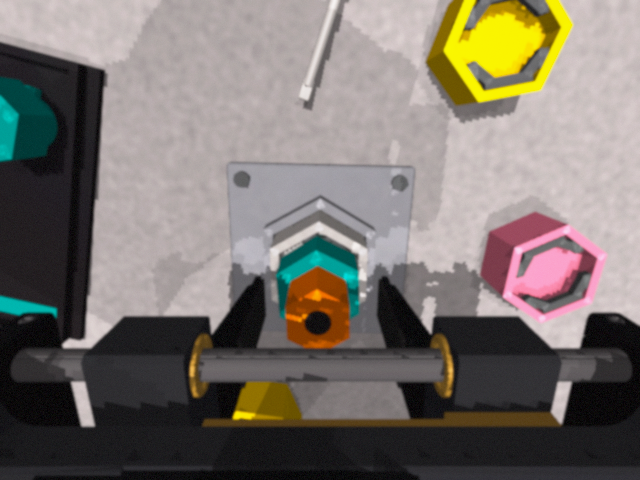

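View pics/s2.png

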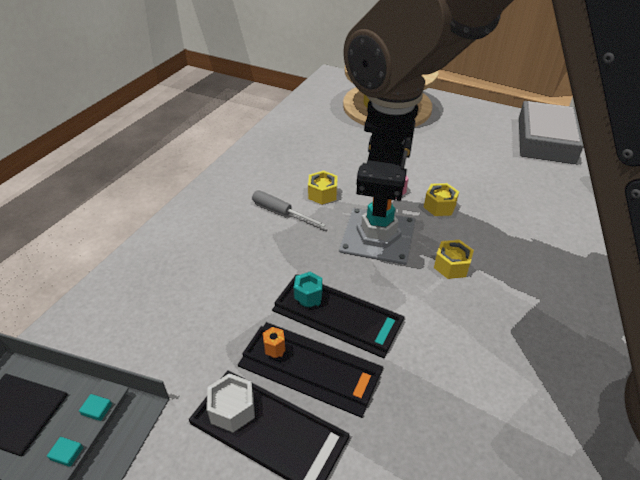

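```bash
python3 -c "
from h import *
c=cam('wrist');s=env.state()
print(s['eef_pos'],proj(c,[[s['eef_pos'][0],s['eef_pos'][1],98],[547.2,-146,98]]), back(c,(318,322),98))"
```

```text
[ 547.31202233 -147.03307116  264.26949291] [[319.1979194  318.59255773]
 [316.9094223  318.35218611]] [ 545.5092889 -146.8884378   98.       ]
```

>>> {"method": "play_rows", "body": {"increments": [{"dx": 0,"dy": -1,"dz": 0.5,"rx": 0,"ry": 0,"rz": 0},{"dx": 0,"dy": -1,"dz": 0.5,"rx": 0,"ry": 0,"rz": 0},{"dx": 0,"dy": -1,"dz": 0.5,"rx": 0,"ry": 0,"rz": 0},{"dx": 0,"dy": -1,"dz": 0.5,"rx": 0,"ry": 0,"rz": 0},{"dx": 0,"dy": -1,"dz": 0.5,"rx": 0,"ry": 0,"rz": 0},{"dx": 0,"dy": -1,"dz": 0.5,"rx": 0,"ry": 0,"rz": 0},{"dx": 0,"dy": -1,"dz": 0.5,"rx": 0,"ry": 0,"rz": 0},{"dx": 0,"dy": -1,"dz": 0.5,"rx": 0,"ry": 0,"rz": 0}], "fingers": 0.0}}

```text
t: 3.05
eef_pos: [547.1, -146.1, 263.9]
tcp_rot: [3.14, -0.002, 0.225]
ft_force: [-0.3, 0.8, 2.5]
opening: 0.292
```

>>> {"method": "play_rows", "body": {"increments": [{"dx": 0,"dy": 0,"dz": -1,"rx": 0,"ry": 0,"rz": 0},{"dx": 0,"dy": 0,"dz": -2,"rx": 0,"ry": 0,"rz": 0},{"dx": 0,"dy": 0,"dz": -3,"rx": 0,"ry": 0,"rz": 0},{"dx": 0,"dy": 0,"dz": -4,"rx": 0,"ry": 0,"rz": 0},{"dx": 0,"dy": 0,"dz": -5,"rx": 0,"ry": 0,"rz": 0},{"dx": 0,"dy": 0,"dz": -6,"rx": 0,"ry": 0,"rz": 0},{"dx": 0,"dy": 0,"dz": -7,"rx": 0,"ry": 0,"rz": 0},{"dx": 0,"dy": 0,"dz": -7,"rx": 0,"ry": 0,"rz": 0}]}}

```text
t: 3.72
eef_pos: [547.0, -146.0, 270.7]
tcp_rot: [3.141, -0.001, 0.225]
ft_force: [-0.1, 0.1, -5.9]
opening: 0.292
```

```bash
python3 -c "
from h import *
for i in range(3):
  c=cam('wrist','w3');s=env.state();print(s['ft_force'],s['moment'],s['eef_pos'])
cam('side','s3')
a=cv2.imread('pics/s3.png');cv2.imwrite('pics/s3c.png',cv2.resize(a[150:280,330:450],None,fx=4,fy=4))"
```

```text
[-0.07500603 -0.40984586 -7.16634725] [-0.0475271   0.00186122 -0.03929675] [ 547.03681431 -145.98191175  270.70808587]
[-0.04367687 -1.08768121 -6.70807693] [-0.0088924   0.07848774  0.01576256] [ 547.06224911 -146.00215474  270.67344977]
[-0.81512692 -0.56647662 -6.90436855] [-0.00064935 -0.0050428   0.02620471] [ 547.06626209 -146.03191423  270.70345778]
```

View pics/s3c.png

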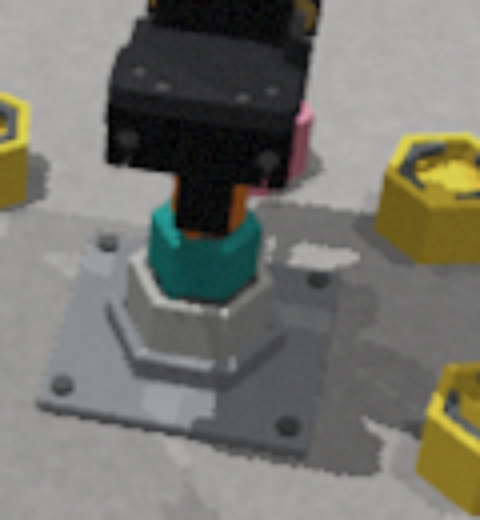

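View pics/w3.png

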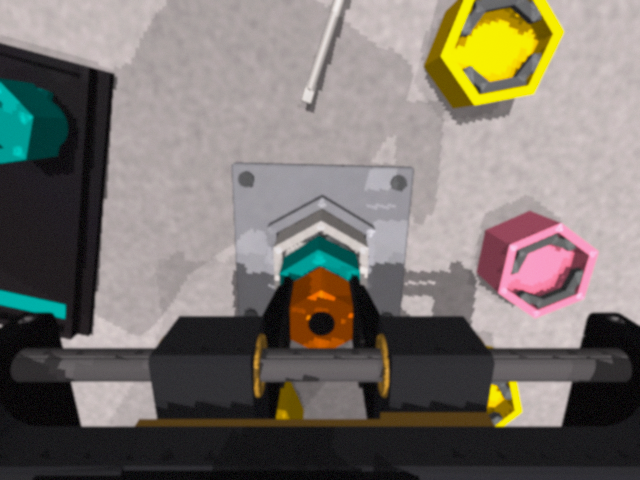

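>>> {"method": "play_rows", "body": {"increments": [{"dx": 0,"dy": 0,"dz": 0,"rx": 0,"ry": 0,"rz": -0.5},{"dx": 0,"dy": 0,"dz": 0,"rx": 0,"ry": 0,"rz": -1.0},{"dx": 0,"dy": 0,"dz": 0,"rx": 0,"ry": 0,"rz": -1.5},{"dx": 0,"dy": 0,"dz": 0,"rx": 0,"ry": 0,"rz": -2},{"dx": 0,"dy": 0,"dz": 0,"rx": 0,"ry": 0,"rz": -2.5},{"dx": 0,"dy": 0,"dz": 0,"rx": 0,"ry": 0,"rz": -3},{"dx": 0,"dy": 0,"dz": 0,"rx": 0,"ry": 0,"rz": -3.5},{"dx": 0,"dy": 0,"dz": 0,"rx": 0,"ry": 0,"rz": -3.5}]}}

```text
t: 4.58
eef_pos: [547.0, -146.0, 270.6]
tcp_rot: [3.14, -0.001, 0.594]
ft_force: [0.1, -0.0, -6.5]
opening: 0.291
```

>>> {"method": "play_rows", "body": {"increments": [{"dx": 0,"dy": 0,"dz": 0,"rx": 0,"ry": 0,"rz": -0.35},{"dx": 0,"dy": 0,"dz": 0,"rx": 0,"ry": 0,"rz": -0.7},{"dx": 0,"dy": 0,"dz": 0,"rx": 0,"ry": 0,"rz": -1},{"dx": 0,"dy": 0,"dz": 0,"rx": 0,"ry": 0,"rz": -1}]}}

```text
t: 4.92
eef_pos: [547.0, -146.0, 270.6]
tcp_rot: [3.14, -0.001, 0.698]
ft_force: [-0.3, -0.1, -5.8]
opening: 0.29
```

>>> {"method": "play_rows", "body": {"increments": [{"dx": 0,"dy": 0,"dz": 0,"rx": 0,"ry": 0,"rz": -0.35},{"dx": 0,"dy": 0,"dz": 0,"rx": 0,"ry": 0,"rz": -0.7},{"dx": 0,"dy": 0,"dz": 0,"rx": 0,"ry": 0,"rz": -1},{"dx": 0,"dy": 0,"dz": 0,"rx": 0,"ry": 0,"rz": -1}]}}

```text
t: 5.25
eef_pos: [547.0, -146.0, 270.6]
tcp_rot: [3.14, -0.0, 0.802]
ft_force: [0.1, 0.4, -5.6]
opening: 0.294
```

33° so far (start 0.225), still hanging; carry on.

>>> {"method": "play_rows", "body": {"increments": [{"dx": 0,"dy": 0,"dz": 0,"rx": 0,"ry": 0,"rz": -0.35},{"dx": 0,"dy": 0,"dz": 0,"rx": 0,"ry": 0,"rz": -0.7},{"dx": 0,"dy": 0,"dz": 0,"rx": 0,"ry": 0,"rz": -1},{"dx": 0,"dy": 0,"dz": 0,"rx": 0,"ry": 0,"rz": -1}]}}

```text
t: 5.58
eef_pos: [547.0, -146.0, 270.6]
tcp_rot: [3.14, -0.0, 0.906]
ft_force: [0.8, 0.4, -6.0]
opening: 0.293
```

```bash
python3 -c "
from h import *
cam('side','s4');cam('wrist','w4')
a=cv2.imread('pics/s4.png');b=cv2.imread('pics/w4.png');cv2.imwrite('pics/s4c.png',np.hstack([cv2.resize(a[150:280,330:450],(400,433)),cv2.resize(b[100:360,200:440],(400,433))]))
print(env.state()['ft_force'])"
```

```text
[ 0.15201749  1.07391462 -6.15787781]
```

View pics/s4c.png

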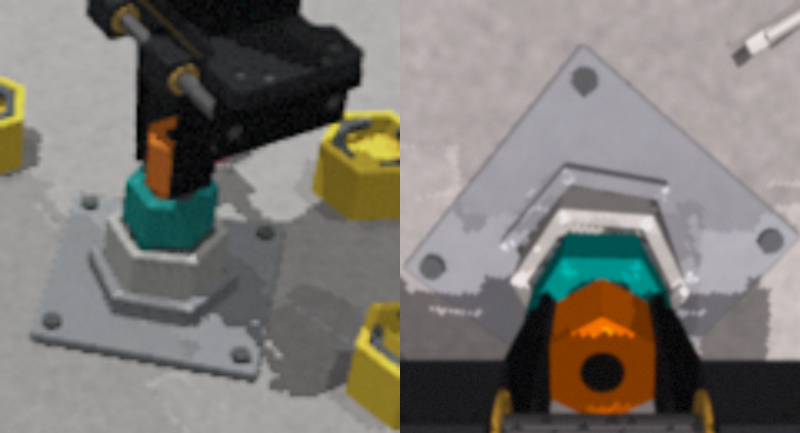

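>>> {"method": "play_rows", "body": {"increments": [{"dx": 0,"dy": 0,"dz": 0,"rx": 0,"ry": 0,"rz": -0.35},{"dx": 0,"dy": 0,"dz": 0,"rx": 0,"ry": 0,"rz": -0.7},{"dx": 0,"dy": 0,"dz": 0,"rx": 0,"ry": 0,"rz": -1},{"dx": 0,"dy": 0,"dz": 0,"rx": 0,"ry": 0,"rz": -1}]}}

```text
t: 6.02
eef_pos: [547.0, -146.1, 270.6]
tcp_rot: [3.14, 0.0, 1.008]
ft_force: [-0.8, -0.3, -6.4]
opening: 0.295
```

>>> {"method": "play_rows", "body": {"increments": [{"dx": 0,"dy": 0,"dz": 0,"rx": 0,"ry": 0,"rz": -0.35},{"dx": 0,"dy": 0,"dz": 0,"rx": 0,"ry": 0,"rz": -0.7},{"dx": 0,"dy": 0,"dz": 0,"rx": 0,"ry": 0,"rz": -1},{"dx": 0,"dy": 0,"dz": 0,"rx": 0,"ry": 0,"rz": -1}]}}

```text
t: 6.35
eef_pos: [546.9, -146.1, 270.5]
tcp_rot: [3.14, 0.0, 1.112]
ft_force: [-0.1, -0.5, -6.5]
opening: 0.291
```

>>> {"method": "play_rows", "body": {"increments": [{"dx": 0,"dy": 0,"dz": 0,"rx": 0,"ry": 0,"rz": -0.35},{"dx": 0,"dy": 0,"dz": 0,"rx": 0,"ry": 0,"rz": -0.7},{"dx": 0,"dy": 0,"dz": 0,"rx": 0,"ry": 0,"rz": -1},{"dx": 0,"dy": 0,"dz": 0,"rx": 0,"ry": 0,"rz": -1}]}}

```text
t: 6.68
eef_pos: [547.1, -146.2, 271.0]
tcp_rot: [3.139, 0.0, 1.215]
ft_force: [-0.1, 0.6, 0.2]
opening: 0.293
```

>>> {"method": "play_rows", "body": {"increments": [{"dx": 0,"dy": 0,"dz": 0,"rx": 0,"ry": 0,"rz": -0.35},{"dx": 0,"dy": 0,"dz": 0,"rx": 0,"ry": 0,"rz": -0.7},{"dx": 0,"dy": 0,"dz": 0,"rx": 0,"ry": 0,"rz": -1},{"dx": 0,"dy": 0,"dz": 0,"rx": 0,"ry": 0,"rz": -1}]}}

```text
t: 7.02
eef_pos: [547.3, -146.2, 271.4]
tcp_rot: [3.138, 0.001, 1.319]
ft_force: [0.1, -0.6, -0.8]
opening: 0.293
```

>>> {"method": "play_rows", "body": {"increments": [{"dx": 0,"dy": 0,"dz": -2,"rx": 0,"ry": 0,"rz": 0},{"dx": 0,"dy": 0,"dz": -4,"rx": 0,"ry": 0,"rz": 0},{"dx": 0,"dy": 0,"dz": -6,"rx": 0,"ry": 0,"rz": 0},{"dx": 0,"dy": 0,"dz": -6,"rx": 0,"ry": 0,"rz": 0}]}}

```text
t: 7.35
eef_pos: [547.4, -146.2, 278.1]
tcp_rot: [3.137, 0.001, 1.318]
ft_force: [0.4, -0.6, 0.4]
opening: 0.297
```

```bash
python3 -c "
from h import *
cam('side','s5');cam('wrist','w5')
a=cv2.imread('pics/s5.png');b=cv2.imread('pics/w5.png');cv2.imwrite('pics/s5c.png',np.hstack([cv2.resize(a[150:280,330:450],(400,433)),cv2.resize(b[100:360,200:440],(400,433))]))
print(env.state()['ft_force'])"
```

```text
[ 0.20915602  0.5978758  -0.10231428]
```

View pics/s5c.png

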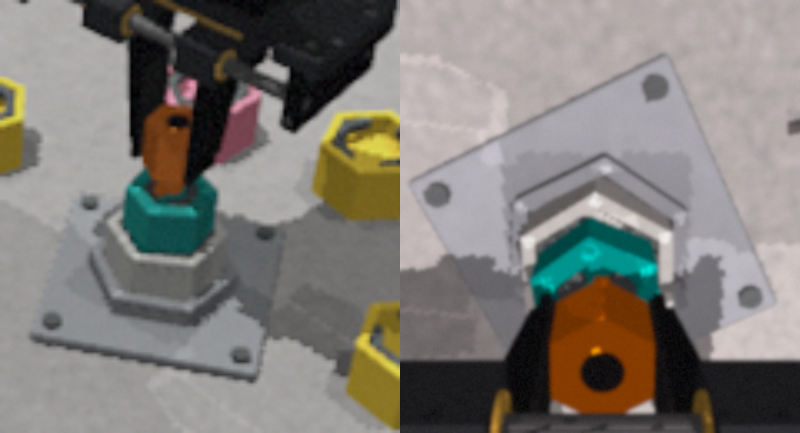

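Free. Lift on.

>>> {"method": "play_rows", "body": {"increments": [{"dx": 0,"dy": 0,"dz": -6,"rx": 0,"ry": 0,"rz": 0},{"dx": 0,"dy": 0,"dz": -14,"rx": 0,"ry": 0,"rz": 0},{"dx": 0,"dy": 0,"dz": -24,"rx": 0,"ry": 0,"rz": 0},{"dx": 0,"dy": 0,"dz": -36,"rx": 0,"ry": 0,"rz": 0},{"dx": 0,"dy": 0,"dz": -48,"rx": 0,"ry": 0,"rz": 0},{"dx": 0,"dy": 0,"dz": -60,"rx": 0,"ry": 0,"rz": 0},{"dx": 0,"dy": 0,"dz": -60,"rx": 0,"ry": 0,"rz": 0}]}}

```text
t: 8.03
eef_pos: [547.3, -146.1, 340.6]
tcp_rot: [3.134, 0.001, 1.318]
ft_force: [0.4, -1.0, -0.1]
opening: 0.291
```

```bash
python3 -c "
from h import *
cam('side','s6');cam('wrist','w6');cam('top','t6')
a=cv2.imread('pics/s6.png');b=cv2.imread('pics/w6.png');cv2.imwrite('pics/s6c.png',np.hstack([cv2.resize(a[120:280,330:450],(400,533)),cv2.resize(b[100:400,200:440],(400,533))]))
# small row free place
plan(492,150.7,330,88)"
```

```text
d [ 273.6 -127.3    7. ] r [ 0.037  0.011 -2.079] | now [ 546.9 -146.   337.7] [1.7977e+02 4.0000e-02 7.5520e+01] t 8.18 F [ 0.69 -0.21 -0.54] op 0.293
```

View pics/s6c.png

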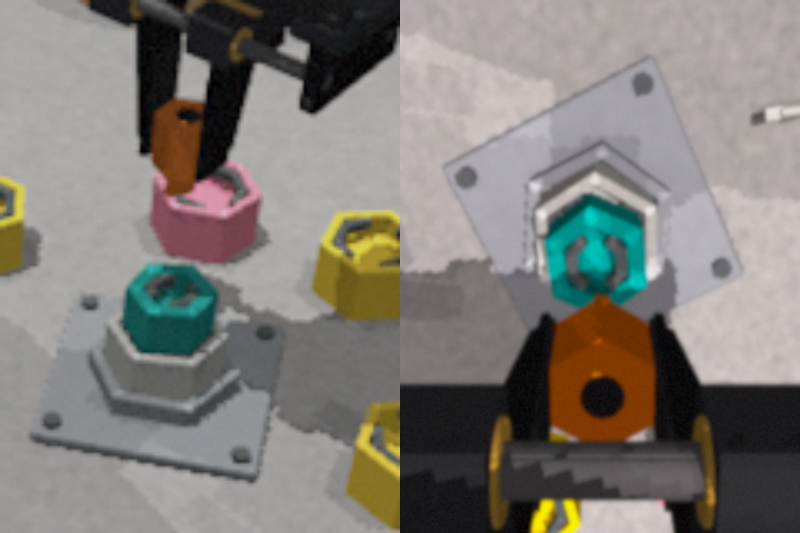

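```bash
python3 -c "
from h import *
plan(492.4,150.9,338,75.5)"
```

```text
d [ 273.9 -127.    -1. ] r [0.038 0.007 0.004] | now [ 546.9 -146.   337.7] [1.7977e+02 4.0000e-02 7.5520e+01] t 8.18 F [ 0.69 -0.21 -0.54] op 0.293
```

>>> {"method": "play_rows", "body": {"increments": [{"dx": 18,"dy": -8,"dz": 0,"rx": 0.04,"ry": 0,"rz": 0},{"dx": 50,"dy": -23,"dz": 0,"rx": 0.04,"ry": 0,"rz": 0},{"dx": 86,"dy": -40,"dz": 0,"rx": 0.04,"ry": 0,"rz": 0},{"dx": 122,"dy": -57,"dz": 0,"rx": 0.04,"ry": 0,"rz": 0},{"dx": 158,"dy": -74,"dz": 0,"rx": 0.04,"ry": 0,"rz": 0},{"dx": 194,"dy": -91,"dz": 0,"rx": 0.04,"ry": 0,"rz": 0},{"dx": 228,"dy": -106,"dz": 0,"rx": 0.04,"ry": 0,"rz": 0},{"dx": 252,"dy": -117,"dz": 0,"rx": 0.04,"ry": 0,"rz": 0}]}}

```text
t: 8.85
eef_pos: [495.6, 129.8, 336.5]
tcp_rot: [-3.14, 0.001, 1.319]
ft_force: [0.1, -0.7, -0.1]
opening: 0.293
```

```bash
python3 -c "
from h import *
plan(492.4,150.9,230,75.5)"
```

```text
d [ 19.8  -8.2 106.4] r [-0.014  0.01   0.015] | now [495.6 129.8 336.5] [-1.7991e+02  6.0000e-02  7.5590e+01] t 8.85 F [ 0.14 -0.75 -0.09] op 0.293
```

>>> {"method": "play_rows", "body": {"increments": [{"dx": 15,"dy": -6,"dz": 8,"rx": 0,"ry": 0,"rz": 0},{"dx": 20,"dy": -8,"dz": 25,"rx": 0,"ry": 0,"rz": 0},{"dx": 20,"dy": -8,"dz": 48,"rx": 0,"ry": 0,"rz": 0},{"dx": 20,"dy": -8,"dz": 71,"rx": 0,"ry": 0,"rz": 0},{"dx": 20,"dy": -8,"dz": 90,"rx": 0,"ry": 0,"rz": 0},{"dx": 20,"dy": -8,"dz": 102,"rx": 0,"ry": 0,"rz": 0},{"dx": 20,"dy": -8,"dz": 106,"rx": 0,"ry": 0,"rz": 0},{"dx": 20,"dy": -8,"dz": 106,"rx": 0,"ry": 0,"rz": 0}]}}

```text
t: 9.52
eef_pos: [492.5, 151.0, 229.2]
tcp_rot: [-3.138, 0.002, 1.319]
ft_force: [-0.1, 0.2, 1.0]
opening: 0.294
```

```bash
python3 -c "
from h import *
cam('side','s7');cam('top','t7')
a=cv2.imread('pics/s7.png');b=cv2.imread('pics/t7.png');cv2.imwrite('pics/s7c.png',np.hstack([cv2.resize(a[280:440,230:430],(500,400)),cv2.resize(b[180:310,200:320],(369,400))]))
plan(492.4,150.9,212,75.5)"
```

```text
d [-0.2 -0.3 18.7] r [-0.013  0.009  0.013] | now [492.8 151.1 230.7] [-1.7992e+02  6.0000e-02  7.5580e+01] t 9.62 F [ 0.87 -0.52 -0.61] op 0.294
```

View pics/s7c.png

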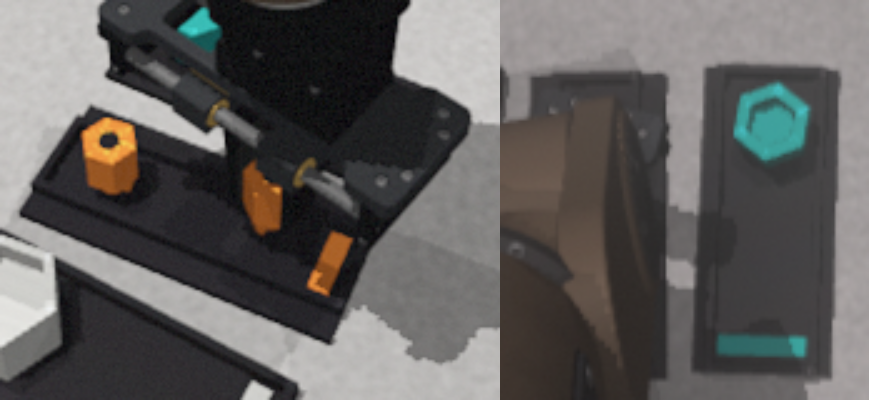

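>>> {"method": "play_rows", "body": {"increments": [{"dx": 0,"dy": 0,"dz": 6,"rx": 0,"ry": 0,"rz": 0},{"dx": 0,"dy": 0,"dz": 11,"rx": 0,"ry": 0,"rz": 0},{"dx": 0,"dy": 0,"dz": 14,"rx": 0,"ry": 0,"rz": 0},{"dx": 0,"dy": 0,"dz": 15,"rx": 0,"ry": 0,"rz": 0},{"dx": 0,"dy": 0,"dz": 15,"rx": 0,"ry": 0,"rz": 0}]}}

```text
t: 10.03
eef_pos: [492.7, 151.1, 215.5]
tcp_rot: [-3.14, 0.001, 1.319]
ft_force: [-0.4, -0.3, -0.8]
opening: 0.294
```

>>> {"method": "play_rows", "body": {"increments": [{"dx": 0,"dy": 0,"dz": 0.5,"rx": 0,"ry": 0,"rz": 0},{"dx": 0,"dy": 0,"dz": 1,"rx": 0,"ry": 0,"rz": 0},{"dx": 0,"dy": 0,"dz": 1.5,"rx": 0,"ry": 0,"rz": 0},{"dx": 0,"dy": 0,"dz": 1.5,"rx": 0,"ry": 0,"rz": 0}]}}

```text
t: 10.37
eef_pos: [492.7, 151.1, 214.0]
tcp_rot: [-3.14, 0.001, 1.319]
ft_force: [0.3, -0.2, -0.6]
opening: 0.293
```

>>> {"method": "play_rows", "body": {"increments": [{"dx": 0,"dy": 0,"dz": 0.5,"rx": 0,"ry": 0,"rz": 0},{"dx": 0,"dy": 0,"dz": 1,"rx": 0,"ry": 0,"rz": 0},{"dx": 0,"dy": 0,"dz": 1,"rx": 0,"ry": 0,"rz": 0}]}}

```text
t: 10.62
eef_pos: [492.7, 151.0, 212.9]
tcp_rot: [-3.14, 0.001, 1.319]
ft_force: [-0.0, -1.2, 0.3]
opening: 0.293
```

>>> {"method": "play_rows", "body": {"increments": [{"dx": 0,"dy": 0,"dz": 0.5,"rx": 0,"ry": 0,"rz": 0},{"dx": 0,"dy": 0,"dz": 1,"rx": 0,"ry": 0,"rz": 0},{"dx": 0,"dy": 0,"dz": 1,"rx": 0,"ry": 0,"rz": 0}]}}

```text
t: 10.87
eef_pos: [492.7, 151.0, 212.4]
tcp_rot: [-3.14, 0.001, 1.319]
ft_force: [-1.9, 0.2, 6.2]
opening: 0.297
```

>>> {"method": "play_rows", "body": {"increments": [{"dx": 0,"dy": 0,"dz": 0,"rx": 0,"ry": 0,"rz": 0},{"dx": 0,"dy": 0,"dz": 0,"rx": 0,"ry": 0,"rz": 0},{"dx": 0,"dy": 0,"dz": 0,"rx": 0,"ry": 0,"rz": 0},{"dx": 0,"dy": 0,"dz": 0,"rx": 0,"ry": 0,"rz": 0},{"dx": 0,"dy": 0,"dz": -10,"rx": 0,"ry": 0,"rz": 0},{"dx": 0,"dy": 0,"dz": -30,"rx": 0,"ry": 0,"rz": 0},{"dx": 0,"dy": 0,"dz": -60,"rx": 0,"ry": 0,"rz": 0},{"dx": 0,"dy": 0,"dz": -90,"rx": 0,"ry": 0,"rz": 0}], "fingers": 0.65}}

```text
t: 11.53
eef_pos: [492.6, 151.1, 303.6]
tcp_rot: [-3.139, 0.002, 1.319]
ft_force: [0.5, 1.0, 0.7]
opening: 0.642
```

```bash
python3 -c "
from h import *
cam('side','s8');cam('wrist','w8')
a=cv2.imread('pics/s8.png');b=cv2.imread('pics/w8.png');cv2.imwrite('pics/s8c.png',np.hstack([cv2.resize(a[280:440,230:430],(400,320)),cv2.resize(b,(400,320))]))
plan(547.2,-146,330,13)"
```

```text
d [-274.4  126.3  -23.1] r [ 0.032 -0.041 10.431] | now [493.3 151.3 306.8] [ 1.7972e+02 -1.1000e-01  7.5590e+01] t 11.63 F [ 0.85  0.14 -1.14] op 0.653
```

View pics/s8c.png

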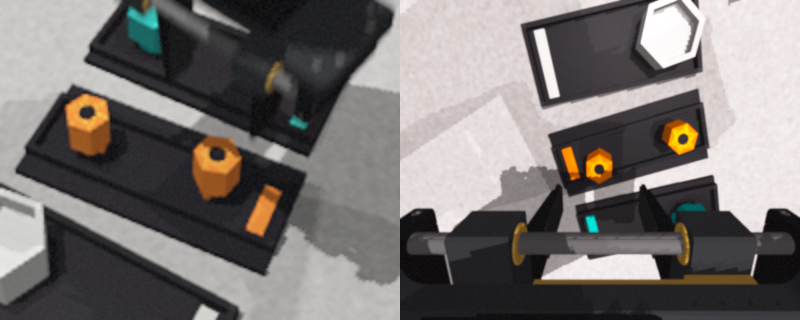

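>>> {"method": "play_rows", "body": {"increments": [{"dx": -20,"dy": 9,"dz": -10,"rx": 0,"ry": 0,"rz": 1},{"dx": -55,"dy": 25,"dz": -20,"rx": 0,"ry": 0,"rz": 2.1},{"dx": -92,"dy": 42,"dz": -40,"rx": 0,"ry": 0,"rz": 3.2},{"dx": -129,"dy": 59,"dz": -55,"rx": 0,"ry": 0,"rz": 4.3},{"dx": -166,"dy": 76,"dz": -55,"rx": 0,"ry": 0,"rz": 5.4},{"dx": -203,"dy": 93,"dz": -55,"rx": 0,"ry": 0,"rz": 6.5},{"dx": -235,"dy": 108,"dz": -55,"rx": 0,"ry": 0,"rz": 7.6},{"dx": -260,"dy": 120,"dz": -55,"rx": 0,"ry": 0,"rz": 8.7}], "fingers": 0.75}}

```text
t: 12.3
eef_pos: [544.5, -133.5, 361.8]
tcp_rot: [3.14, -0.005, 0.401]
ft_force: [0.3, 0.8, 0.4]
opening: 0.75
```

```bash
python3 -c "
from h import *
plan(547.2,-146,360,13)"
```

```text
d [-2.4 12.6  1.8] r [ 0.013 -0.048  1.664] | now [ 544.5 -133.5  361.8] [179.9   -0.28  22.98] t 12.3 F [0.28 0.84 0.39] op 0.75
```

>>> {"method": "play_rows", "body": {"increments": [{"dx": -2,"dy": 11,"dz": 1,"rx": 0,"ry": -0.05,"rz": 1},{"dx": -2.5,"dy": 12.5,"dz": 2,"rx": 0,"ry": -0.05,"rz": 1.6},{"dx": -2.5,"dy": 12.5,"dz": 2,"rx": 0,"ry": -0.05,"rz": 1.66},{"dx": -2.5,"dy": 12.5,"dz": 2,"rx": 0,"ry": -0.05,"rz": 1.66}]}}

```text
t: 12.63
eef_pos: [546.9, -145.9, 359.5]
tcp_rot: [3.141, 0.001, 0.229]
ft_force: [0.2, 0.7, -0.3]
opening: 0.75
```

```bash
python3 -c "
from h import *
c=cam('wrist','w9'); a=cv2.cvtColor(c['image'],cv2.COLOR_RGB2BGR)
b=cv2.resize(a[165:285,260:385],None,fx=5,fy=5,interpolation=cv2.INTER_CUBIC)
for z,af,col in [(69.5,42,(255,0,0)),(43.5,56,(0,255,0))]:
  q=proj(c,hexpts((547.2,-146),np.radians(13),af,z)); cv2.polylines(b,[np.round((q-[260,165]+.5)*5).astype(np.int32)],True,col,1)
cv2.imwrite('pics/w9c.png',b)
plan(547.2,-146,237,13)
print(back(c,(321,240),69.5))"
```

```text
d [  0.2   0.3 122.7] r [0.01  0.004 0.029] | now [ 546.9 -145.6  359.7] [1.7994e+02 3.0000e-02 1.3170e+01] t 12.68 F [ 0.14 -0.75 -0.23] op 0.755
[ 545.63826111 -147.02265735   69.5       ]
```

View pics/w9c.png

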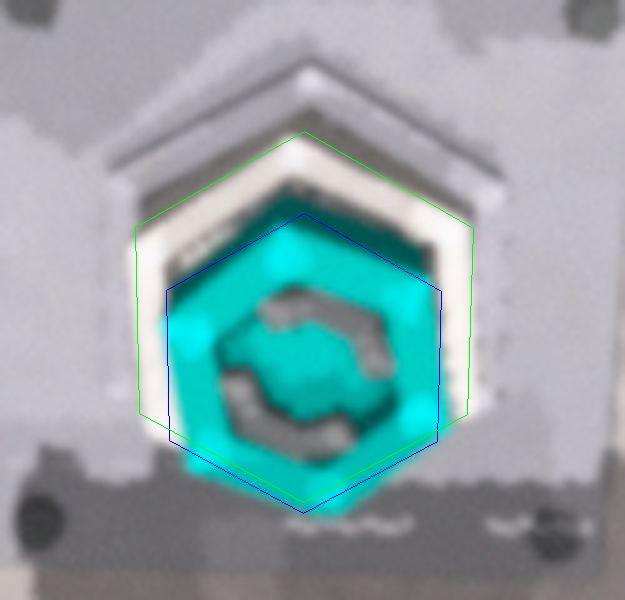

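```bash
python3 -c "
from h import *
plan(547.2,-146.7,237,20.5)"
```

```text
d [1.000e-01 1.000e+00 1.227e+02] r [ 0.009  0.005 -1.221] | now [ 546.9 -145.6  359.7] [1.7994e+02 3.0000e-02 1.3170e+01] t 12.68 F [ 0.14 -0.75 -0.23] op 0.755
```

>>> {"method": "play_rows", "body": {"increments": [{"dx": 0,"dy": 1,"dz": 25,"rx": 0,"ry": 0,"rz": -0.6},{"dx": 0,"dy": 1,"dz": 55,"rx": 0,"ry": 0,"rz": -1.2},{"dx": 0,"dy": 1,"dz": 85,"rx": 0,"ry": 0,"rz": -1.2},{"dx": 0,"dy": 1,"dz": 108,"rx": 0,"ry": 0,"rz": -1.2},{"dx": 0,"dy": 1,"dz": 119,"rx": 0,"ry": 0,"rz": -1.2},{"dx": 0,"dy": 1,"dz": 122.5,"rx": 0,"ry": 0,"rz": -1.2},{"dx": 0,"dy": 1,"dz": 122.5,"rx": 0,"ry": 0,"rz": -1.2},{"dx": 0,"dy": 1,"dz": 122.5,"rx": 0,"ry": 0,"rz": -1.2}]}}

```text
t: 13.35
eef_pos: [547.5, -146.5, 238.3]
tcp_rot: [3.14, -0.0, 0.356]
ft_force: [0.8, -0.3, 0.7]
opening: 0.75
```

```bash
python3 -c "
from h import *
cam('wrist','w10')
plan(547.2,-146.7,237,20.5)"
```

```text
d [-0.2 -0.   1.5] r [ 0.022 -0.008 -0.015] | now [ 547.4 -146.6  238.5] [ 1.7987e+02 -5.0000e-02  2.0410e+01] t 13.4 F [0.75 0.08 0.54] op 0.751
```

View pics/w10.png

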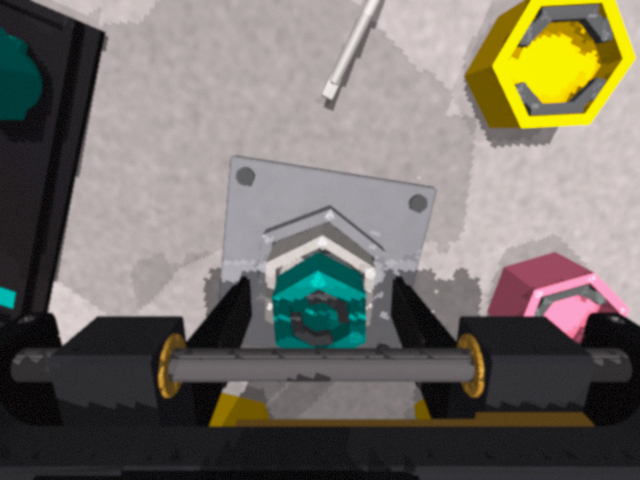

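Aligned with the flats, centred (column ~319). Close, then lift 7 mm.

>>> {"method": "play_rows", "body": {"increments": [{"dx": 0,"dy": 0,"dz": 1,"rx": 0,"ry": 0,"rz": 0},{"dx": 0,"dy": 0,"dz": 1,"rx": 0,"ry": 0,"rz": 0},{"dx": 0,"dy": 0,"dz": 1,"rx": 0,"ry": 0,"rz": 0},{"dx": 0,"dy": 0,"dz": 1,"rx": 0,"ry": 0,"rz": 0},{"dx": 0,"dy": 0,"dz": 1,"rx": 0,"ry": 0,"rz": 0},{"dx": 0,"dy": 0,"dz": 1,"rx": 0,"ry": 0,"rz": 0},{"dx": 0,"dy": 0,"dz": 1,"rx": 0,"ry": 0,"rz": 0},{"dx": 0,"dy": 0,"dz": 1,"rx": 0,"ry": 0,"rz": 0}], "fingers": 0.0}}

```text
t: 14.07
eef_pos: [547.5, -146.7, 237.7]
tcp_rot: [3.139, -0.001, 0.356]
ft_force: [-1.6, 0.9, 4.6]
opening: 0.442
```

>>> {"method": "play_rows", "body": {"increments": [{"dx": 0,"dy": 0,"dz": -1,"rx": 0,"ry": 0,"rz": 0},{"dx": 0,"dy": 0,"dz": -2,"rx": 0,"ry": 0,"rz": 0},{"dx": 0,"dy": 0,"dz": -3,"rx": 0,"ry": 0,"rz": 0},{"dx": 0,"dy": 0,"dz": -4,"rx": 0,"ry": 0,"rz": 0},{"dx": 0,"dy": 0,"dz": -5,"rx": 0,"ry": 0,"rz": 0},{"dx": 0,"dy": 0,"dz": -6,"rx": 0,"ry": 0,"rz": 0},{"dx": 0,"dy": 0,"dz": -6,"rx": 0,"ry": 0,"rz": 0}]}}

```text
t: 14.65
eef_pos: [547.4, -146.6, 243.7]
tcp_rot: [3.139, -0.001, 0.356]
ft_force: [0.3, 0.2, -6.3]
opening: 0.441
```

>>> {"method": "play_rows", "body": {"increments": [{"dx": 0,"dy": 0,"dz": 0,"rx": 0,"ry": 0,"rz": -0.5},{"dx": 0,"dy": 0,"dz": 0,"rx": 0,"ry": 0,"rz": -1.0},{"dx": 0,"dy": 0,"dz": 0,"rx": 0,"ry": 0,"rz": -1.5},{"dx": 0,"dy": 0,"dz": 0,"rx": 0,"ry": 0,"rz": -2},{"dx": 0,"dy": 0,"dz": 0,"rx": 0,"ry": 0,"rz": -2.5},{"dx": 0,"dy": 0,"dz": 0,"rx": 0,"ry": 0,"rz": -2.5}]}}

```text
t: 15.15
eef_pos: [547.3, -146.6, 243.6]
tcp_rot: [3.14, 0.0, 0.62]
ft_force: [-0.0, 0.2, -6.7]
opening: 0.438
```

>>> {"method": "play_rows", "body": {"increments": [{"dx": 0,"dy": 0,"dz": 0,"rx": 0,"ry": 0,"rz": -0.35},{"dx": 0,"dy": 0,"dz": 0,"rx": 0,"ry": 0,"rz": -0.7},{"dx": 0,"dy": 0,"dz": 0,"rx": 0,"ry": 0,"rz": -1},{"dx": 0,"dy": 0,"dz": 0,"rx": 0,"ry": 0,"rz": -1}]}}

```text
t: 15.48
eef_pos: [547.2, -146.5, 243.5]
tcp_rot: [3.14, 0.0, 0.725]
ft_force: [-0.5, -0.4, -5.7]
opening: 0.441
```

>>> {"method": "play_rows", "body": {"increments": [{"dx": 0,"dy": 0,"dz": 0,"rx": 0,"ry": 0,"rz": -0.35},{"dx": 0,"dy": 0,"dz": 0,"rx": 0,"ry": 0,"rz": -0.7},{"dx": 0,"dy": 0,"dz": 0,"rx": 0,"ry": 0,"rz": -1},{"dx": 0,"dy": 0,"dz": 0,"rx": 0,"ry": 0,"rz": -1}]}}

```text
t: 15.82
eef_pos: [547.2, -146.5, 243.5]
tcp_rot: [3.14, 0.001, 0.829]
ft_force: [-0.7, 0.3, -5.4]
opening: 0.437
```

>>> {"method": "play_rows", "body": {"increments": [{"dx": 0,"dy": 0,"dz": 0,"rx": 0,"ry": 0,"rz": -0.35},{"dx": 0,"dy": 0,"dz": 0,"rx": 0,"ry": 0,"rz": -0.7},{"dx": 0,"dy": 0,"dz": 0,"rx": 0,"ry": 0,"rz": -1},{"dx": 0,"dy": 0,"dz": 0,"rx": 0,"ry": 0,"rz": -1}]}}

```text
t: 16.15
eef_pos: [547.2, -146.5, 243.7]
tcp_rot: [3.14, 0.001, 0.932]
ft_force: [-1.0, 1.7, -1.9]
opening: 0.442
```

```bash
python3 -c "
from h import *
cam('side','s11');cam('wrist','w11')
a=cv2.imread('pics/s11.png');b=cv2.imread('pics/w11.png');cv2.imwrite('pics/s11c.png',np.hstack([cv2.resize(a[150:280,330:450],(400,433)),cv2.resize(b[100:360,200:440],(400,433))]))
print(env.state()['ft_force'])"
```

```text
[-0.53848889  0.41267246 -0.95124433]
```

View pics/s11c.png

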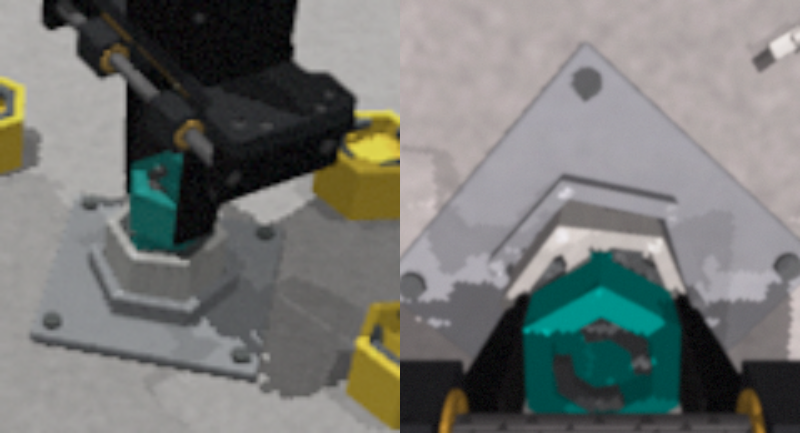

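Weight has just come off (~0.7 N left = the medium). Turn 9° further into the window, then lift slowly.

>>> {"method": "play_rows", "body": {"increments": [{"dx": 0,"dy": 0,"dz": 0,"rx": 0,"ry": 0,"rz": -0.5},{"dx": 0,"dy": 0,"dz": 0,"rx": 0,"ry": 0,"rz": -1},{"dx": 0,"dy": 0,"dz": 0,"rx": 0,"ry": 0,"rz": -1.5},{"dx": 0,"dy": 0,"dz": 0,"rx": 0,"ry": 0,"rz": -1.5}]}}

```text
t: 16.58
eef_pos: [547.2, -146.3, 244.0]
tcp_rot: [3.14, 0.001, 1.088]
ft_force: [-1.6, 2.1, -0.6]
opening: 0.441
```

>>> {"method": "play_rows", "body": {"increments": [{"dx": 0,"dy": 0,"dz": -2,"rx": 0,"ry": 0,"rz": 0},{"dx": 0,"dy": 0,"dz": -3,"rx": 0,"ry": 0,"rz": 0},{"dx": 0,"dy": 0,"dz": -4,"rx": 0,"ry": 0,"rz": 0},{"dx": 0,"dy": 0,"dz": -4,"rx": 0,"ry": 0,"rz": 0}]}}

```text
t: 16.92
eef_pos: [547.2, -146.3, 248.3]
tcp_rot: [3.14, 0.001, 1.087]
ft_force: [-1.4, 1.5, 1.0]
opening: 0.439
```

>>> {"method": "play_rows", "body": {"increments": [{"dx": 0,"dy": 0,"dz": -2,"rx": 0,"ry": 0,"rz": 0},{"dx": 0,"dy": 0,"dz": -4,"rx": 0,"ry": 0,"rz": 0},{"dx": 0,"dy": 0,"dz": -6,"rx": 0,"ry": 0,"rz": 0},{"dx": 0,"dy": 0,"dz": -6,"rx": 0,"ry": 0,"rz": 0}]}}

```text
t: 17.25
eef_pos: [547.4, -146.5, 254.9]
tcp_rot: [3.139, 0.001, 1.087]
ft_force: [-0.3, -1.3, -1.1]
opening: 0.441
```

```bash
python3 -c "
from h import *
cam('side','s12');cam('wrist','w12')
a=cv2.imread('pics/s12.png');b=cv2.imread('pics/w12.png');cv2.imwrite('pics/s12c.png',np.hstack([cv2.resize(a[150:280,330:450],(400,433)),cv2.resize(b[100:360,200:440],(400,433))]))
print(env.state()['ft_force'])"
```

```text
[ 1.15648090e-03  5.41463382e-01 -1.32524943e+00]
```

View pics/s12c.png

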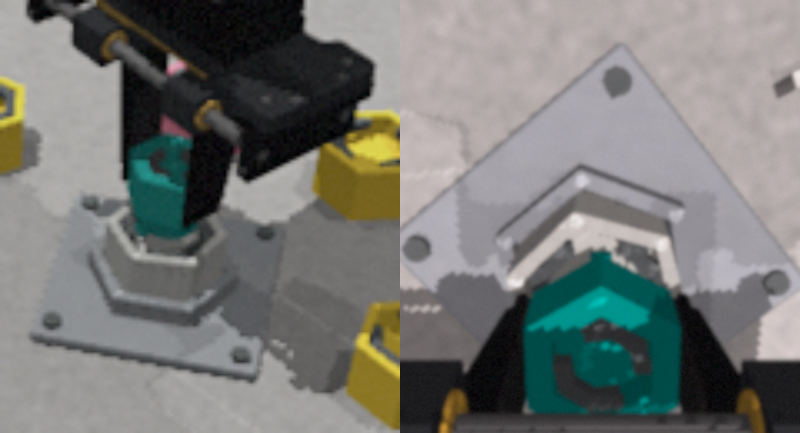

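Free of the large, which stays down. Lift up.

>>> {"method": "play_rows", "body": {"increments": [{"dx": 0,"dy": 0,"dz": -6,"rx": 0,"ry": 0,"rz": 0},{"dx": 0,"dy": 0,"dz": -14,"rx": 0,"ry": 0,"rz": 0},{"dx": 0,"dy": 0,"dz": -26,"rx": 0,"ry": 0,"rz": 0},{"dx": 0,"dy": 0,"dz": -42,"rx": 0,"ry": 0,"rz": 0},{"dx": 0,"dy": 0,"dz": -60,"rx": 0,"ry": 0,"rz": 0},{"dx": 0,"dy": 0,"dz": -75,"rx": 0,"ry": 0,"rz": 0},{"dx": 0,"dy": 0,"dz": -75,"rx": 0,"ry": 0,"rz": 0}]}}

```text
t: 17.93
eef_pos: [547.4, -146.3, 332.8]
tcp_rot: [3.134, 0.0, 1.087]
ft_force: [0.8, 1.1, -1.5]
opening: 0.44
```

```bash
python3 -c "
from h import *
cam('side','s13')
a=cv2.imread('pics/s13.png');cv2.imwrite('pics/s13c.png',cv2.resize(a[100:280,300:480],(500,500)))
import math
r=math.radians(-1.45); x,y=536.9-44*math.cos(r),49.5-44*math.sin(r); print(x,y)
plan(x,y,328,62.3)"
```

```text
492.9140893267595 50.6134012060833
 d [ 149.  -139.6    2.3] r [ 0.054  0.004 -0.004] | now [ 547.2 -146.3  331.1] [1.7968e+02 2.0000e-02 6.2280e+01] t 17.98 F [-0.38  0.31 -0.33] op 0.446
```

View pics/s13c.png

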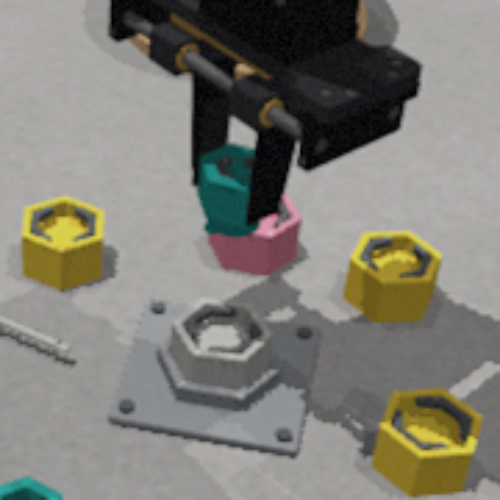

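>>> {"method": "play_rows", "body": {"increments": [{"dx": 16,"dy": -15,"dz": 0,"rx": 0.05,"ry": 0,"rz": 0},{"dx": 42,"dy": -39,"dz": 0,"rx": 0.05,"ry": 0,"rz": 0},{"dx": 70,"dy": -65,"dz": 0,"rx": 0.05,"ry": 0,"rz": 0},{"dx": 98,"dy": -91,"dz": 0,"rx": 0.05,"ry": 0,"rz": 0},{"dx": 124,"dy": -116,"dz": 0,"rx": 0.05,"ry": 0,"rz": 0},{"dx": 140,"dy": -131,"dz": 0,"rx": 0.05,"ry": 0,"rz": 0},{"dx": 149,"dy": -139.5,"dz": 0,"rx": 0.05,"ry": 0,"rz": 0},{"dx": 149,"dy": -139.5,"dz": 0,"rx": 0.05,"ry": 0,"rz": 0}]}}

```text
t: 18.65
eef_pos: [492.4, 52.2, 329.8]
tcp_rot: [-3.141, 0.001, 1.089]
ft_force: [0.1, -0.9, -0.8]
opening: 0.439
```

```bash
python3 -c "
from h import *
cam('top','t14')
plan(492.9,50.6,225,62.3)"
```

```text
d [-3.000e-01  1.000e-01  1.049e+02] r [0.001 0.007 0.014] | now [493.   51.  329.9] [1.800e+02 4.000e-02 6.238e+01] t 18.7 F [ 0.03 -0.28 -0.83] op 0.438
```

>>> {"method": "play_rows", "body": {"increments": [{"dx": 0,"dy": 0,"dz": 18,"rx": 0,"ry": 0,"rz": 0},{"dx": 0,"dy": 0,"dz": 42,"rx": 0,"ry": 0,"rz": 0},{"dx": 0,"dy": 0,"dz": 66,"rx": 0,"ry": 0,"rz": 0},{"dx": 0,"dy": 0,"dz": 88,"rx": 0,"ry": 0,"rz": 0},{"dx": 0,"dy": 0,"dz": 103,"rx": 0,"ry": 0,"rz": 0},{"dx": 0,"dy": 0,"dz": 110,"rx": 0,"ry": 0,"rz": 0},{"dx": 0,"dy": 0,"dz": 113,"rx": 0,"ry": 0,"rz": 0},{"dx": 0,"dy": 0,"dz": 113,"rx": 0,"ry": 0,"rz": 0}]}}

```text
t: 19.37
eef_pos: [493.3, 50.1, 216.6]
tcp_rot: [-3.141, 0.001, 1.088]
ft_force: [-0.6, 0.4, -0.5]
opening: 0.437
```

>>> {"method": "play_rows", "body": {"increments": [{"dx": 0,"dy": 0,"dz": 1,"rx": 0,"ry": 0,"rz": 0},{"dx": 0,"dy": 0,"dz": 2,"rx": 0,"ry": 0,"rz": 0},{"dx": 0,"dy": 0,"dz": 2,"rx": 0,"ry": 0,"rz": 0},{"dx": 0,"dy": 0,"dz": 2,"rx": 0,"ry": 0,"rz": 0}]}}

```text
t: 19.7
eef_pos: [493.4, 50.1, 215.1]
tcp_rot: [3.141, 0.001, 1.088]
ft_force: [-0.4, 0.6, -0.5]
opening: 0.439
```

```bash
python3 -c "
from h import *
cam('side','s15')
a=cv2.imread('pics/s15.png');cv2.imwrite('pics/s15c.png',cv2.resize(a[220:420,230:430],(500,500)))
plan(492.9,50.6,212.2,62.3)"
```

```text
d [ 0.2 -0.6  2.9] r [0.004 0.006 0.006] | now [493.4  50.1 215.1] [1.7998e+02 4.0000e-02 6.2330e+01] t 19.75 F [ 0.15 -0.31 -0.34] op 0.443
```

View pics/s15c.png

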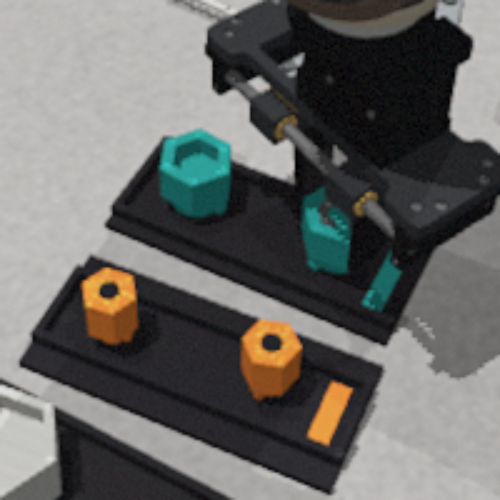

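>>> {"method": "play_rows", "body": {"increments": [{"dx": 0,"dy": 0,"dz": 0.8,"rx": 0,"ry": 0,"rz": 0},{"dx": 0,"dy": 0,"dz": 1.6,"rx": 0,"ry": 0,"rz": 0},{"dx": 0,"dy": 0,"dz": 2,"rx": 0,"ry": 0,"rz": 0},{"dx": 0,"dy": 0,"dz": 2,"rx": 0,"ry": 0,"rz": 0}]}}

```text
t: 20.08
eef_pos: [493.3, 50.2, 213.0]
tcp_rot: [3.141, 0.001, 1.088]
ft_force: [0.1, -0.2, -1.1]
opening: 0.439
```

>>> {"method": "play_rows", "body": {"increments": [{"dx": 0,"dy": 0,"dz": 0.5,"rx": 0,"ry": 0,"rz": 0},{"dx": 0,"dy": 0,"dz": 1,"rx": 0,"ry": 0,"rz": 0},{"dx": 0,"dy": 0,"dz": 1,"rx": 0,"ry": 0,"rz": 0}]}}

```text
t: 20.33
eef_pos: [493.3, 50.2, 212.2]
tcp_rot: [3.141, 0.001, 1.088]
ft_force: [-1.0, 0.4, 4.1]
opening: 0.44
```

Contact at the predicted 212.2. Release and rise.

>>> {"method": "play_rows", "body": {"increments": [{"dx": 0,"dy": 0,"dz": 0,"rx": 0,"ry": 0,"rz": 0},{"dx": 0,"dy": 0,"dz": 0,"rx": 0,"ry": 0,"rz": 0},{"dx": 0,"dy": 0,"dz": 0,"rx": 0,"ry": 0,"rz": 0},{"dx": 0,"dy": 0,"dz": 0,"rx": 0,"ry": 0,"rz": 0},{"dx": 0,"dy": 0,"dz": -10,"rx": 0,"ry": 0,"rz": 0},{"dx": 0,"dy": 0,"dz": -30,"rx": 0,"ry": 0,"rz": 0},{"dx": 0,"dy": 0,"dz": -60,"rx": 0,"ry": 0,"rz": 0},{"dx": 0,"dy": 0,"dz": -95,"rx": 0,"ry": 0,"rz": 0}], "fingers": 0.75}}

```text
t: 21.0
eef_pos: [493.0, 50.3, 308.0]
tcp_rot: [-3.14, 0.002, 1.088]
ft_force: [1.0, 0.3, -0.0]
opening: 0.751
```

```bash
python3 -c "
from h import *
cam('side','s16')
a=cv2.imread('pics/s16.png');cv2.imwrite('pics/s16c.png',cv2.resize(a[220:420,230:430],(500,500)))
plan(547.2,-146.4,335,15)"
```

```text
d [-149.5  138.7  -20.1] r [ 0.046 -0.044  7.892] | now [493.9  50.4 314.3] [ 1.7965e+02 -1.3000e-01  6.2350e+01] t 21.05 F [2.16 0.43 6.4 ] op 0.744
```

View pics/s16c.png

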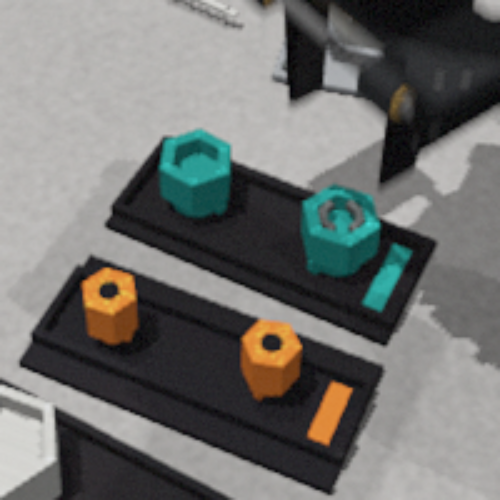

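Medium stands. Back over the large.

>>> {"method": "play_rows", "body": {"increments": [{"dx": -12,"dy": 11,"dz": -10,"rx": 0,"ry": 0,"rz": 1},{"dx": -35,"dy": 32,"dz": -25,"rx": 0,"ry": 0,"rz": 2.1},{"dx": -60,"dy": 56,"dz": -35,"rx": 0,"ry": 0,"rz": 3.2},{"dx": -85,"dy": 79,"dz": -40,"rx": 0,"ry": 0,"rz": 4.3},{"dx": -110,"dy": 102,"dz": -40,"rx": 0,"ry": 0,"rz": 5.4},{"dx": -132,"dy": 122,"dz": -40,"rx": 0,"ry": 0,"rz": 6.5},{"dx": -145,"dy": 134,"dz": -40,"rx": 0,"ry": 0,"rz": 7.4},{"dx": -149.5,"dy": 138.5,"dz": -40,"rx": 0.04,"ry": -0.04,"rz": 7.9}], "fingers": 0.9}}

```text
t: 21.72
eef_pos: [547.2, -148.9, 355.3]
tcp_rot: [3.14, -0.001, 0.253]
ft_force: [0.2, 0.3, -0.1]
opening: 0.9
```

```bash
python3 -c "
from h import *
c=cam('wrist'); c=cam('wrist','w17'); a=cv2.cvtColor(c['image'],cv2.COLOR_RGB2BGR)
b=cv2.resize(a[165:285,260:385],None,fx=5,fy=5,interpolation=cv2.INTER_CUBIC)
for z,af,col in [(43.5,56,(0,255,0))]:
  q=proj(c,hexpts((547.2,-146),np.radians(15),af,z)); cv2.polylines(b,[np.round((q-[260,165]+.5)*5).astype(np.int32)],True,col,1)
cv2.imwrite('pics/w17c.png',b)
plan(547.2,-146.4,213,15)"
```

```text
d [  0.4  -1.  142.1] r [ 0.006 -0.006 -0.032] | now [ 546.9 -147.4  355.1] [ 1.7997e+02 -4.0000e-02  1.4810e+01] t 21.82 F [ 0.33  0.52 -0.37] op 0.904
```

View pics/w17c.png

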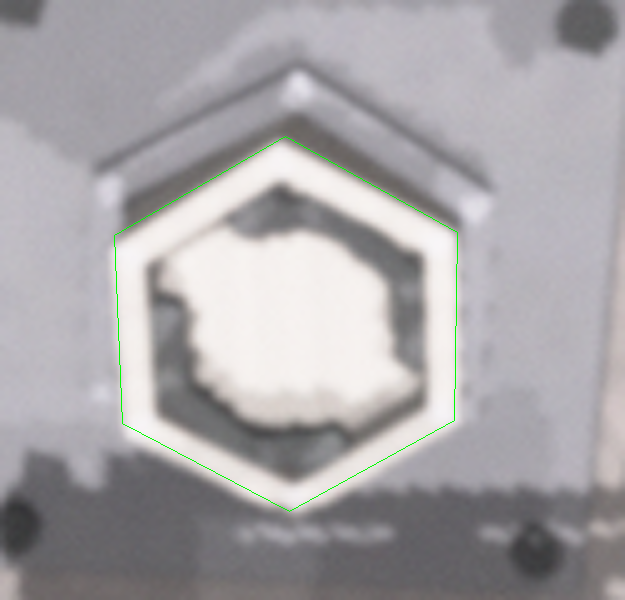

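>>> {"method": "play_rows", "body": {"increments": [{"dx": 0,"dy": -1,"dz": 28,"rx": 0,"ry": 0,"rz": 0},{"dx": 0,"dy": -1,"dz": 62,"rx": 0,"ry": 0,"rz": 0},{"dx": 0,"dy": -1,"dz": 95,"rx": 0,"ry": 0,"rz": 0},{"dx": 0,"dy": -1,"dz": 122,"rx": 0,"ry": 0,"rz": 0},{"dx": 0,"dy": -1,"dz": 136,"rx": 0,"ry": 0,"rz": 0},{"dx": 0,"dy": -1,"dz": 141,"rx": 0,"ry": 0,"rz": 0},{"dx": 0,"dy": -1,"dz": 141.5,"rx": 0,"ry": 0,"rz": 0},{"dx": 0,"dy": -1,"dz": 141.5,"rx": 0,"ry": 0,"rz": 0}]}}

```text
t: 22.48
eef_pos: [547.0, -146.1, 214.4]
tcp_rot: [3.141, -0.001, 0.26]
ft_force: [-0.3, -0.9, 0.9]
opening: 0.901
```

```bash
python3 -c "
from h import *
cam('wrist','w18')
plan(547.2,-146.2,213.5,15)"
```

```text
d [ 0.2 -0.   1.3] r [ 0.015 -0.02  -0.022] | now [ 547.  -146.3  214.8] [ 1.7991e+02 -1.2000e-01  1.4870e+01] t 22.53 F [-0.17 -1.02  0.76] op 0.902
```

View pics/w18.png

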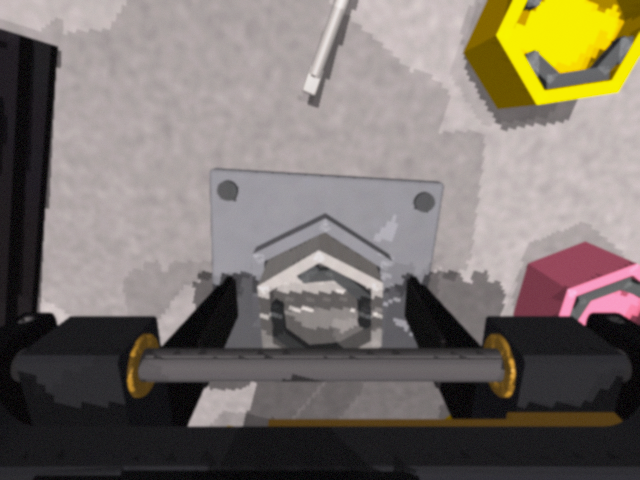

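>>> {"method": "play_rows", "body": {"increments": [{"dx": 0,"dy": 0,"dz": 1,"rx": 0,"ry": 0,"rz": 0},{"dx": 0,"dy": 0,"dz": 1,"rx": 0,"ry": 0,"rz": 0},{"dx": 0,"dy": 0,"dz": 1,"rx": 0,"ry": 0,"rz": 0},{"dx": 0,"dy": 0,"dz": 1,"rx": 0,"ry": 0,"rz": 0},{"dx": 0,"dy": 0,"dz": 1,"rx": 0,"ry": 0,"rz": 0},{"dx": 0,"dy": 0,"dz": 1,"rx": 0,"ry": 0,"rz": 0},{"dx": 0,"dy": 0,"dz": 1,"rx": 0,"ry": 0,"rz": 0},{"dx": 0,"dy": 0,"dz": 1,"rx": 0,"ry": 0,"rz": 0}], "fingers": 0.0}}

```text
t: 23.2
eef_pos: [547.0, -146.1, 214.1]
tcp_rot: [3.14, -0.002, 0.259]
ft_force: [-1.8, 3.7, 5.9]
opening: 0.588
```

>>> {"method": "play_rows", "body": {"increments": [{"dx": 0,"dy": 0,"dz": -1,"rx": 0,"ry": 0,"rz": 0},{"dx": 0,"dy": 0,"dz": -3,"rx": 0,"ry": 0,"rz": 0},{"dx": 0,"dy": 0,"dz": -5,"rx": 0,"ry": 0,"rz": 0},{"dx": 0,"dy": 0,"dz": -7,"rx": 0,"ry": 0,"rz": 0},{"dx": 0,"dy": 0,"dz": -9,"rx": 0,"ry": 0,"rz": 0},{"dx": 0,"dy": 0,"dz": -11,"rx": 0,"ry": 0,"rz": 0},{"dx": 0,"dy": 0,"dz": -13,"rx": 0,"ry": 0,"rz": 0},{"dx": 0,"dy": 0,"dz": -13,"rx": 0,"ry": 0,"rz": 0}]}}

```text
t: 23.87
eef_pos: [547.0, -146.2, 227.5]
tcp_rot: [3.14, -0.003, 0.259]
ft_force: [0.3, 0.6, -5.3]
opening: 0.592
```

>>> {"method": "play_rows", "body": {"increments": [{"dx": 0,"dy": 0,"dz": -8,"rx": 0,"ry": 0,"rz": 0},{"dx": 0,"dy": 0,"dz": -22,"rx": 0,"ry": 0,"rz": 0},{"dx": 0,"dy": 0,"dz": -40,"rx": 0,"ry": 0,"rz": 0},{"dx": 0,"dy": 0,"dz": -60,"rx": 0,"ry": 0,"rz": 0},{"dx": 0,"dy": 0,"dz": -80,"rx": 0,"ry": 0,"rz": 0},{"dx": 0,"dy": 0,"dz": -95,"rx": 0,"ry": 0,"rz": 0},{"dx": 0,"dy": 0,"dz": -100,"rx": 0,"ry": 0,"rz": 0},{"dx": 0,"dy": 0,"dz": -100,"rx": 0,"ry": 0,"rz": 0}]}}

```text
t: 24.53
eef_pos: [546.7, -146.1, 329.0]
tcp_rot: [3.138, -0.005, 0.259]
ft_force: [-0.8, 0.8, -6.2]
opening: 0.583
```

```bash
python3 -c "
from h import *
c=cam('top','t19')
plan(498.9,263,325,15)
a=cv2.imread('pics/t19.png');b=cv2.imread('pics/s16.png')
cv2.imwrite('pics/t19c.png',cv2.resize(a[190:310,140:320],None,fx=4,fy=4,interpolation=cv2.INTER_CUBIC))"
```

```text
d [  58.8 -407.6    2. ] r [ 0.021 -0.03  -0.024] | now [ 546.6 -146.   327.8] [179.87  -0.18  14.86] t 24.58 F [-0.59  0.18 -5.57] op 0.586
```

View pics/t19c.png

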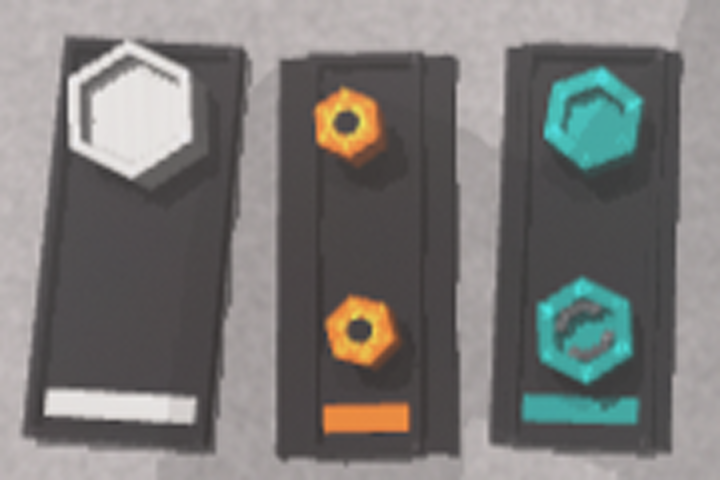

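```bash
python3 -c "
from h import *
c=cam('top')
T=lambda u,v:((u+.5)/4-.5+140,(v+.5)/4-.5+190)
for p in [(44,404),(196,409),(120,406.5),(66,240),(222,240)]: print(back(c,T(*p),5).round(1))
import math
a=math.radians(-3.05)
for x in (538.8-88,): print(x,260.9+(x-538.8)*math.tan(a))
for n,p,z in [('small',(360,330),46.5),('med',(585,330),44)]: print(n,back(c,T(*p),z).round(1))
"
```

```text
[462.8 302.9   5. ]
[460.5 231.9   5. ]
[461.7 267.4   5. ]
[540.1 296.3   5. ]
[540.3 222.7   5. ]
450.79999999999995 265.5888935273469
small [493.9 149.9  46.5]
med [494.3  48.6  44. ]
```

>>> {"method": "play_rows", "body": {"increments": [{"dx": 2,"dy": -15,"dz": 0,"rx": 0,"ry": 0,"rz": 0},{"dx": 6,"dy": -43,"dz": 0,"rx": 0,"ry": 0,"rz": 0},{"dx": 11,"dy": -78,"dz": 0,"rx": 0,"ry": 0,"rz": 0},{"dx": 16,"dy": -114,"dz": 0,"rx": 0,"ry": 0,"rz": 0},{"dx": 22,"dy": -150,"dz": 0,"rx": 0,"ry": 0,"rz": 0},{"dx": 27,"dy": -186,"dz": 0,"rx": 0,"ry": 0,"rz": 0},{"dx": 32,"dy": -222,"dz": 0,"rx": 0,"ry": 0,"rz": 0},{"dx": 37,"dy": -258,"dz": 0,"rx": 0,"ry": 0,"rz": 0}]}}

```text
t: 25.3
eef_pos: [515.2, 114.9, 325.7]
tcp_rot: [3.141, -0.0, 0.259]
ft_force: [2.2, -1.0, -5.7]
opening: 0.59
```

```bash
python3 -c "
from h import *
plan(498.9,263.3,325,15)"
```

```text
d [  22.3 -147.6    0.6] r [ 0.01  -0.001 -0.024] | now [515.2 114.9 325.7] [ 1.7994e+02 -1.0000e-02  1.4860e+01] t 25.3 F [ 2.16 -1.01 -5.66] op 0.59
```

>>> {"method": "play_rows", "body": {"increments": [{"dx": 5,"dy": -34,"dz": 0,"rx": 0,"ry": 0,"rz": 0},{"dx": 10,"dy": -68,"dz": 0,"rx": 0,"ry": 0,"rz": 0},{"dx": 15,"dy": -100,"dz": 0,"rx": 0,"ry": 0,"rz": 0},{"dx": 19,"dy": -126,"dz": 0,"rx": 0,"ry": 0,"rz": 0},{"dx": 22,"dy": -142,"dz": 0,"rx": 0,"ry": 0,"rz": 0},{"dx": 22,"dy": -147.5,"dz": 0,"rx": 0,"ry": 0,"rz": 0},{"dx": 22,"dy": -147.5,"dz": 0,"rx": 0,"ry": 0,"rz": 0}]}}

```text
t: 25.88
eef_pos: [497.8, 264.4, 324.5]
tcp_rot: [3.14, 0.002, 0.261]
ft_force: [-1.4, -1.5, -5.3]
opening: 0.589
```

```bash
python3 -c "
from h import *
cam('side','s20'); plan(498.9,263.3,240,15)"
```

```text
d [ 0.9  0.2 84.7] r [ 0.013  0.016 -0.011] | now [498.1 263.4 324.7] [1.7992e+02 9.0000e-02 1.4930e+01] t 25.93 F [ 0.18 -0.7  -5.8 ] op 0.588
```

View pics/s20.png

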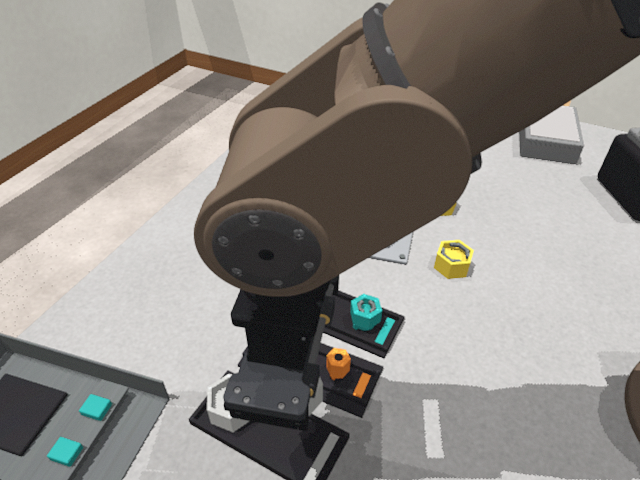

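>>> {"method": "play_rows", "body": {"increments": [{"dx": 1,"dy": 0,"dz": 15,"rx": 0,"ry": 0,"rz": 0},{"dx": 1,"dy": 0,"dz": 35,"rx": 0,"ry": 0,"rz": 0},{"dx": 1,"dy": 0,"dz": 56,"rx": 0,"ry": 0,"rz": 0},{"dx": 1,"dy": 0,"dz": 75,"rx": 0,"ry": 0,"rz": 0},{"dx": 1,"dy": 0,"dz": 90,"rx": 0,"ry": 0,"rz": 0},{"dx": 1,"dy": 0,"dz": 100,"rx": 0,"ry": 0,"rz": 0},{"dx": 1,"dy": 0,"dz": 104,"rx": 0,"ry": 0,"rz": 0},{"dx": 1,"dy": 0,"dz": 104,"rx": 0,"ry": 0,"rz": 0}]}}

```text
t: 26.6
eef_pos: [499.1, 262.8, 220.0]
tcp_rot: [3.14, 0.003, 0.26]
ft_force: [-0.5, 0.4, -6.0]
opening: 0.591
```

```bash
python3 -c "
from h import *
cam('wrist','w21'); plan(498.9,263.3,211.1,15)"
```

```text
d [-0.2 -0.3  9.7] r [ 0.013  0.018 -0.018] | now [499.2 263.1 220.8] [1.7992e+02 1.1000e-01 1.4890e+01] t 26.65 F [ 0.62 -0.74 -5.1 ] op 0.59
```

View pics/w21.png

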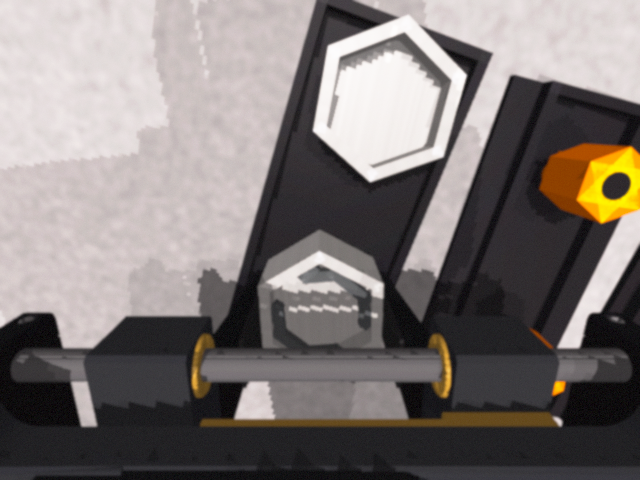

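>>> {"method": "play_rows", "body": {"increments": [{"dx": 0,"dy": 0,"dz": 2,"rx": 0,"ry": 0,"rz": 0},{"dx": 0,"dy": 0,"dz": 4,"rx": 0,"ry": 0,"rz": 0},{"dx": 0,"dy": 0,"dz": 6,"rx": 0,"ry": 0,"rz": 0},{"dx": 0,"dy": 0,"dz": 7,"rx": 0,"ry": 0,"rz": 0},{"dx": 0,"dy": 0,"dz": 7,"rx": 0,"ry": 0,"rz": 0}]}}

```text
t: 27.07
eef_pos: [499.1, 263.1, 213.8]
tcp_rot: [3.14, 0.002, 0.26]
ft_force: [-0.2, 0.3, -6.2]
opening: 0.589
```

>>> {"method": "play_rows", "body": {"increments": [{"dx": 0,"dy": 0,"dz": 0.7,"rx": 0,"ry": 0,"rz": 0},{"dx": 0,"dy": 0,"dz": 1.4,"rx": 0,"ry": 0,"rz": 0},{"dx": 0,"dy": 0,"dz": 1.4,"rx": 0,"ry": 0,"rz": 0}]}}

```text
t: 27.32
eef_pos: [499.1, 263.1, 212.3]
tcp_rot: [3.14, 0.002, 0.26]
ft_force: [-0.6, 0.4, -5.4]
opening: 0.589
```

>>> {"method": "play_rows", "body": {"increments": [{"dx": 0,"dy": 0,"dz": 0.7,"rx": 0,"ry": 0,"rz": 0},{"dx": 0,"dy": 0,"dz": 1.2,"rx": 0,"ry": 0,"rz": 0},{"dx": 0,"dy": 0,"dz": 1.2,"rx": 0,"ry": 0,"rz": 0}]}}

```text
t: 27.57
eef_pos: [499.1, 263.1, 211.2]
tcp_rot: [3.14, 0.002, 0.26]
ft_force: [-0.1, 0.2, -3.6]
opening: 0.588
```

>>> {"method": "play_rows", "body": {"increments": [{"dx": 0,"dy": 0,"dz": 0.5,"rx": 0,"ry": 0,"rz": 0},{"dx": 0,"dy": 0,"dz": 0.6,"rx": 0,"ry": 0,"rz": 0},{"dx": 0,"dy": 0,"dz": 0.6,"rx": 0,"ry": 0,"rz": 0}]}}

```text
t: 27.82
eef_pos: [499.0, 263.1, 211.1]
tcp_rot: [3.14, 0.002, 0.26]
ft_force: [-3.8, -1.1, 5.6]
opening: 0.588
```

On the floor at the predicted height; release and rise.

>>> {"method": "play_rows", "body": {"increments": [{"dx": 0,"dy": 0,"dz": 0,"rx": 0,"ry": 0,"rz": 0},{"dx": 0,"dy": 0,"dz": 0,"rx": 0,"ry": 0,"rz": 0},{"dx": 0,"dy": 0,"dz": 0,"rx": 0,"ry": 0,"rz": 0},{"dx": 0,"dy": 0,"dz": 0,"rx": 0,"ry": 0,"rz": 0},{"dx": 0,"dy": 0,"dz": -10,"rx": 0,"ry": 0,"rz": 0},{"dx": 0,"dy": 0,"dz": -30,"rx": 0,"ry": 0,"rz": 0},{"dx": 0,"dy": 0,"dz": -60,"rx": 0,"ry": 0,"rz": 0},{"dx": 0,"dy": 0,"dz": -95,"rx": 0,"ry": 0,"rz": 0}], "fingers": 0.82}}

```text
t: 28.48
eef_pos: [498.9, 263.1, 306.7]
tcp_rot: [3.14, 0.004, 0.26]
ft_force: [0.2, -0.1, -0.3]
opening: 0.821
```

```bash
python3 -c "
from h import *
plan(470,-60,350,15)"
```

```text
d [-111.2  304.9  -42.3] r [ 0.016  0.04  -0.016] | now [498.9 263.1 306.7] [179.91   0.24  14.9 ] t 28.48 F [ 0.17 -0.12 -0.34] op 0.821
```

>>> {"method": "play_rows", "body": {"increments": [{"dx": -3,"dy": 12,"dz": -25,"rx": 0,"ry": 0,"rz": 0},{"dx": -12,"dy": 40,"dz": -40,"rx": 0,"ry": 0,"rz": 0},{"dx": -24,"dy": 80,"dz": -50,"rx": 0,"ry": 0,"rz": 0},{"dx": -36,"dy": 120,"dz": -60,"rx": 0,"ry": 0,"rz": 0},{"dx": -48,"dy": 160,"dz": -60,"rx": 0,"ry": 0,"rz": 0},{"dx": -60,"dy": 200,"dz": -60,"rx": 0,"ry": 0,"rz": 0},{"dx": -72,"dy": 240,"dz": -60,"rx": 0,"ry": 0,"rz": 0},{"dx": -80,"dy": 280,"dz": -60,"rx": 0,"ry": 0,"rz": 0}]}}

```text
t: 29.15
eef_pos: [492.7, -27.8, 368.4]
tcp_rot: [3.14, 0.003, 0.26]
ft_force: [1.0, 1.0, -0.6]
opening: 0.822
```

>>> {"method": "play_rows", "body": {"increments": [{"dx": -9,"dy": 38,"dz": 0,"rx": 0,"ry": 0,"rz": 0},{"dx": -16,"dy": 75,"dz": 0,"rx": 0,"ry": 0,"rz": 0},{"dx": -22,"dy": 110,"dz": 0,"rx": 0,"ry": 0,"rz": 0},{"dx": -25,"dy": 125,"dz": 0,"rx": 0,"ry": 0,"rz": 0},{"dx": -25,"dy": 125,"dz": 0,"rx": 0,"ry": 0,"rz": 0},{"dx": -25,"dy": 125,"dz": 0,"rx": 0,"ry": 0,"rz": 0}]}}

```text
t: 29.65
eef_pos: [500.5, -155.4, 369.1]
tcp_rot: [3.14, 0.003, 0.259]
ft_force: [0.6, 0.2, -0.3]
opening: 0.82
```

```bash
python3 -c "
from h import *
c=cam('top','t22');cam('side','s22')
a=cv2.imread('pics/t22.png');b=cv2.imread('pics/s22.png')
cv2.imwrite('pics/t22c.png',np.hstack([cv2.resize(a[190:310,140:315],(400,274),interpolation=cv2.INTER_CUBIC),cv2.resize(b[250:480,180:430],(298,274))]))
cv2.imwrite('pics/t22d.png',cv2.resize(a[190:310,140:315],None,fx=4,fy=4,interpolation=cv2.INTER_CUBIC))
print(env.state()['eef_pos'],env.state()['qvel'].round(3))"
```

```text
[ 500.54800661 -153.99876055  369.05334308] [ 0.014  0.     0.002 -0.001 -0.003 -0.004]
```

View pics/t22d.png

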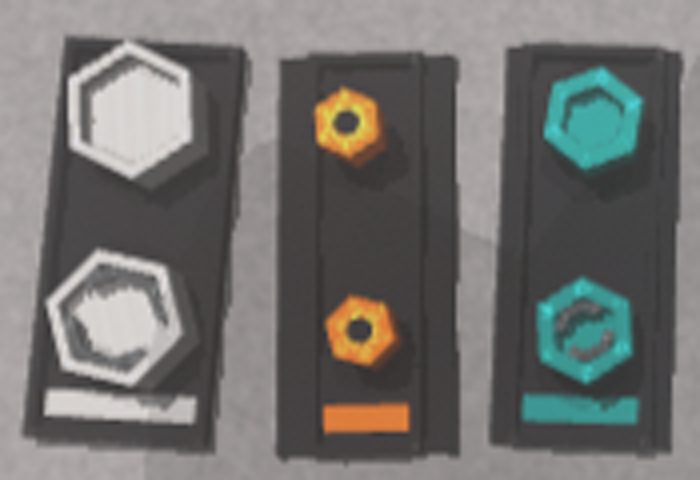

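View pics/s22.png

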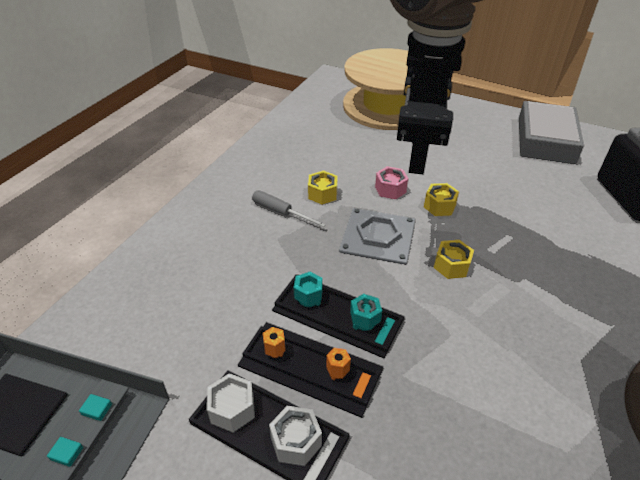

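```bash
python3 -c "
from h import *
T=lambda u,v:((u+.5)/4-.5+140,(v+.5)/4-.5+190)
c=cam('top');s=cam('side')
print(back(c,T(115,318),40.5))
out=[]
for cc,(u0,v0,u1,v1) in [(c,(140,230,200,305)),(s,(260,395,335,475))]:
  a=cv2.cvtColor(cc['image'],cv2.COLOR_RGB2BGR)[v0:v1,u0:u1]; b=cv2.resize(a,None,fx=5,fy=5,interpolation=cv2.INTER_CUBIC)
  for z,col in((40.5,(0,0,255)),(5,(255,0,0))):
    q=proj(cc,hexpts((499,263.1),np.radians(15),56,z)); cv2.polylines(b,[np.round((q-[u0,v0]+.5)*5).astype(np.int32)],True,col,1)
  out.append(cv2.copyMakeBorder(b,0,400-b.shape[0],0,0,cv2.BORDER_CONSTANT))
cv2.imwrite('pics/fin.png',np.hstack(out))"
```

```text
[499.67391252 262.02848041  40.5       ]
```

View pics/fin.png

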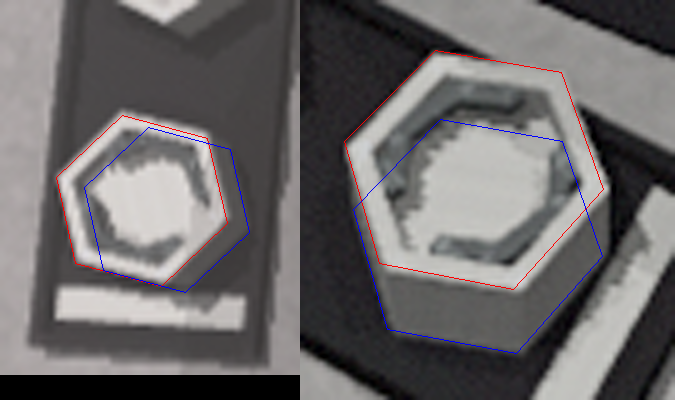

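The model overlays match in both cameras: the large is upright, on the floor and centred. Handing in.

```bash
python3 -c "
from h import *
print(env.job_done()); print(env.state()['t'])"
```

```text
the job is handed in; nothing more can be done
None
the job is handed in; nothing more can be done
```

The job is handed in after about 30 s of the 72 s allowed; it reports no verdict, so the result rests on my own checks.

- **Small:** I raised it 7 mm with the whole set hanging and turned it anticlockwise. The weight dropped off between 51° and 57°. I turned on to about 63° and lifted it out, leaving the medium in the stand.
- **Medium:** Turning the small had already carried it round by about 8°. I raised it 6 mm and turned it, and it let go about 41° from its original angle. I turned on about 9° and lifted it out, with the large still in its pocket.
- **Placing:** I set each of the three down in the row of its own size. The first firm contact came within 0.1 mm of the predicted height each time.

**Last checks:**
- Top and side pictures show all three upright and released, each in its own colour-matched row.
- The large was set down within about 1 mm of the row's estimated middle line, and its model outline fits in both cameras.
- The small and medium measured within about 2 mm of their middle lines.
- The samples, screwdriver and look-alikes show no visible shift.
- The arm was clear of everything.

**Disagreements:** The stack's position differed by 2 to 3 mm between cameras, so I took a compromise. The large row's middle line differed by about 2 mm and its angle by about 3° between two estimates. Neither affected the result.

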